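# Close the specimen drum with an adjustable wrench

## Task

The wrench lies loosely over the brass nut on the lid of the steel drum. Roll its worm gently with a fingertip until the jaws just fit the nut, then swing the wrench by its handle to turn the nut clockwise until the red line on the nut points at the red mark on the lid. Leave the wrench lying on the nut, never touch the nut itself with the robot, and do not disturb the other things on the bench.

Things in the scene. Friction and masses are not known exactly. Their poses are not given: they have to be found in the camera images.
- nut_top (a point): Brass hex nut on the middle of the flat steel lid (lid 190 mm across, its top 85 mm above the bench, drum fixed): 30 mm across flats, 14 mm high. The point lies on its axis at its top face. A red line on its top runs from the axis to one corner, at the start away from the wrench handle.
- nut (a joint): Turn of the nut in rad, growing clockwise seen from above; 0 at the start, 0.785 when the red line points at the red mark. It is stiff (0.55 N m) and stays where it is left.
- lid_mark (a point): Middle of the red mark, 45 mm long and painted radially on the lid, 64 mm from the nut's axis and 45 degrees clockwise from the nut's red line at the start.
- wrench_mouth (a point): Adjustable steel wrench, 250 mm long, 0.6 kg, loose, lying flat on the lid, jaws around the nut. Axes: x along the handle away from the jaws, y from fixed to moving jaw, z up. The point is midway between fitted jaws, 7.5 mm above the wrench's underside. Head 15 mm thick; jaws x -19 to 20 mm; throat wall at x 20 mm; fixed jaw's face at y -15 mm.
- wrench_worm (a point): Top of the worm, a brass roller (20 mm diameter, 20 mm long, axis along wrench y), 41 mm from wrench_mouth along x, 8.5 mm above the head, 9.5 mm above the nut. The real top is up to 3 mm higher or lower: find it by touch. Dragging it towards the nut (-x) closes the jaws 1 mm per 10 mm. Under 7 N of pressure it may slip; over 20 N (drag included) is forbidden. Self-locking (0.035 N m).
- wrench_grip (a point): Grip point in the middle of the handle (blue inlay), 165 mm from wrench_mouth along x, same axes and height. Handle: 26 mm wide (y), 11 mm thick, from x 66 to 248 mm; its underside is 2 mm above the lid, so it stands free, 87 mm above the bench, beyond the lid's rim.
- jaw (a joint): Travel of the dark moving jaw in m, growing as it closes: the gap between the jaws is 39 mm minus this, so 0.009 fits the nut exactly. Starts at 0.0015 to 0.0045.
- rack_left: Bystander: white rack of red-capped sample tubes, 105 mm high, on the robot's left.
- rack_right: Bystander: the like rack on the robot's right.
- forceps: Bystander: steel forceps lying beyond the drum.
- marker: Bystander: black and red marker pen lying near the robot on its left.
- spray: Bystander: white bottle with blue cap, 170 mm high and 60 mm across, far right.
- cup: Bystander: blue cup, 90 mm high, far left.
- cap_tray: Bystander: low grey tray with red caps, 25 mm high, beyond the drum.
Mind the look-alikes: they are no part of the job. What is shaped like the part that bears nut_top but purple or turquoise is not meant.

How it is judged:
By the outcome, as a careful person would: the job done as asked, in the order asked, and still so for the second after the job is handed in, with the robot touching nothing.
It also fails if it takes over 67 s, if anything falls off the work surface, if the arm or the gripper's body presses on something with over 40 N, if the wrist force passes 120 N, or if a joint passes its speed limit or range.

## Robot

A 6-joint arm with a two-finger parallel gripper is mounted at the origin on the work surface. World frame = base frame: x ahead of the robot, y to its left, z up, the work surface at z = 0. Lengths are in m, angles in rad, forces in N, time in s.
With the tool pointing down it reaches from about 0.375 to 0.9 m from the base axis. Payload 3.1 kg.
Tool frame: the origin (TCP) lies at the very end of the fingers, on their centre line; the grasp point (between the pads) lies 19 mm behind it; z points along the fingers, y is the direction in which the jaws open and shut (so a half turn about z gives the same grasp; the last joint's range is limited). The gripper opens to 87 mm and grips with 3 to 60 N. Pads are 19 mm wide; open, the fingers measure 117 mm over their backs; the gripper's body (75 mm by 190 mm) begins 51 mm behind the grasp point.
Start: joints at [-1.438, 0.527, 1.433, -0, 1.181, -0.178], TCP at [0.191, -0.595, 0.223] pointing down, gripper open.
Joint ranges: [-3.08, 3.08], [-0.75, 2.2], [0.22, 2.44], [-1.43, 4.57], [0, 2.65], [-2.85, 2.85]. Speed limits (rad/s): [2.79, 2.79, 3.14, 3.14, 3.14, 3.14].

## Interface

Orientations are given as a unit quaternion [x, y, z, w].
In Python, from rig import robot gives the robot as it stands. The module is installed in compiled form; this text tells all that it offers.
- The arm moves only by the tool send_rows, never from a script. Its argument "deltas" is a list of rows, each an object of numbers: "tx", "ty", "tz": the shift along the tool's x, y, z in cm; "rx", "ry", "rz": the turn, a rotation vector about the tool's x, y, z in rad. A call has 1 to 5 rows; each row is the pose to reach, as a shift and turn from the pose commanded when the call began, along the tool's axes at that moment; what a row does not reach only later rows make up. A row lasts 1/12 s, in which the tool goes at most 41.7 mm and 7.16 degrees, less where a joint would pass 70% of its speed; a pose out of reach is approached as far as the arm can. A call with a gripper value outside its range is refused whole. "claw" is the finger opening in cm, from 0 to 8.7, set as the call begins (left out, the last holds). The fingers move at their own pace and stop on an object; "squeeze" is the grip in N (left out, the last holds). Time passes only in rows, so rows that repeat a pose let the fingers close. It gives the time, the measured TCP pose, the force and the opening at its end, in the units of the state.
- robot.get_obs(): the state, without advancing time (a new reading comes with each control period).
- robot.camera(name): name is "side" or "top"; returns a dict with "color" (480x640x3 uint8, red, green, blue), "z_map" (480x640 float32, m along the optical axis (not along the pixel's ray), 0 where there is no reading), "intrinsics" (3x3 intrinsics, pixels), "R" (3x3) and "t" (3): a world point X has camera coordinates R X + t. Camera axes: x right, y down, z forward; pixel columns grow to the right and rows downward; lengths in m; the calibration is good to about 2 mm. A picture is of the moment at which its call begins.
- robot.hand_in(): hands the job in, once; it reports no verdict.
Trained networks look in the newest picture that a camera, given by its name, has taken for a name from the list of things; names that differ only in an ending like _2 or _b are one class to them, and where a whole thing is asked for, a point or a joint stands for the part that bears it (a point fixed in the world has none). Each returns a list of dicts, best first, with "p" (0 to 1); they miss things now and then, are a little off and sometimes report something else, mostly with a low value. They report only what shows in the picture. A call takes as long as a camera call. They do not tell look-alikes from the thing itself.
- robot.outline_of(label, camera): "pixels" (480x640 bool, what is visible of it) and "xy" ([column, row] in pixels, amid what is visible of it).
- robot.tip_of(label, camera): "xy" ([column, row] in pixels: a listed point, or the origin of a listed thing).
The state is a dict: "time": time; "q": joint angles; "joint_velocities": joint speeds; "joint_torque": joint torques, N m; "position": TCP position; "tool_rot": TCP orientation; "ft_force": force on the tool from outside, world axes, zero at the start; "moment": the same for the moment, N m; "grip_width": finger opening in m.
Only numpy, scipy, OpenCV 4.12 (cv2) and the standard library are available. Lean on these libraries where they do the work, as an engineer would, in place of code of your own. Each camera call takes 0.05 s, during which the arm holds its last target.

## Working session

There is one attempt and no reset: what is moved stays moved. The work goes in short steps, Python scripts to look and compute and a tool call to move; the robot and the scene stay as the last step left them, time stands still between calls to the robot, and variables do not carry over. Pictures are saved under pics/ and viewed, and the job is handed in when it is done.

Besides the shell and the picture viewer there is one more tool, called after "Call:" as name(argument=value, ...) on one line, values as JSON. send_rows: Moves the arm, as the interface text tells. Its arguments: {"type":"object","properties":{"deltas":{"type":"array","items":{"type":"object","properties":{"tx":{"type":"number"},"ty":{"type":"number"},"tz":{"type":"number"},"rx":{"type":"number"},"ry":{"type":"number"},"rz":{"type":"number"}}}},"claw":{"type":"number"},"squeeze":{"type":"number"}},"required":["deltas"]}

```bash
mkdir -p pics
cat > h.py <<'E'
import numpy as np, cv2
from rig import robot
def save(img,name): cv2.imwrite('pics/'+name,cv2.cvtColor(np.ascontiguousarray(img),cv2.COLOR_RGB2BGR))
def world(c,u,v,z=None,r=2):
    K=c['intrinsics'];R=c['R'];t=np.array(c['t']).ravel()
    d=np.array([(u-K[0,2])/K[0,0],(v-K[1,2])/K[1,1],1.])
    C=-R.T@t; D=R.T@d
    if z is not None:
        return C+D*(z-C[2])/D[2]
    u0,v0=int(round(u)),int(round(v)); p=c['z_map'][max(0,v0-r):v0+r+1,max(0,u0-r):u0+r+1]; p=p[p>0]
    return C+D*np.median(p)
def pix(c,X):
    p=c['intrinsics']@(c['R']@np.array(X)+np.array(c['t']).ravel()); return p[:2]/p[2]
E
python3 - <<'E'
from h import *
o=robot.get_obs(); print({k:np.round(v,3) for k,v in o.items()})
for n in ['top','side']:
    c=robot.camera(n); save(c['color'],n+'0.png'); print(n,c['intrinsics'],-c['R'].T@np.array(c['t']).ravel())
    for l in ['nut_top','lid_mark','wrench_mouth','wrench_worm','wrench_grip']:
        for d in robot.tip_of(l,n)[:3]: print(l,round(d['p'],2),np.round(d['xy'],1),np.round(world(c,*d['xy']),4))
E
```

```text
{'time': np.float64(0.0), 'q': array([-1.438,  0.528,  1.434, -0.   ,  1.181, -0.179]), 'joint_velocities': array([ 0.001,  0.002, -0.   ,  0.   , -0.001, -0.   ]), 'joint_torque': array([ -0.   , -44.004, -17.659,   0.063,   0.058,  -0.   ]), 'position': array([ 0.191, -0.594,  0.222]), 'tool_rot': array([ 0.988,  0.155,  0.   , -0.001]), 'ft_force': array([-0.289, -0.045, -0.404]), 'moment': array([-0.002, -0.058,  0.004]), 'grip_width': np.float64(0.087)}
top [[525.66812959   0.         316.0858467 ]
 [  0.         525.66812959 238.20111031]
 [  0.           0.           1.        ]] [ 0.4368073  -0.00990272  1.3253595 ]
nut_top 0.71 [415.8 254. ] [ 0.453  -0.2526  0.1003]
nut_top 0.7 [425.1 354.4] [ 0.2208 -0.2687  0.1017]
nut_top 0.49 [306.  224.7] [0.5249 0.0027 0.099 ]
lid_mark 0.97 [443.1 373.6] [ 0.2914 -0.177   0.6425]
lid_mark 0.93 [332.3 234.3] [ 0.5023 -0.059   0.0855]
lid_mark 0.63 [437.6 265.9] [ 0.4245 -0.3063  0.0862]
wrench_worm 0.63 [288.4 227.2] [0.5192 0.0436 0.105 ]
wrench_grip 0.62 [238.9 242.6] [0.4851 0.1597 0.0988]
side [[592.12556047   0.         325.65710255]
 [  0.         592.12556047 234.33791441]
 [  0.           0.           1.        ]] [-0.10562647  0.90676605  0.98755908]
nut_top 0.59 [410.8 181.6] [ 0.4453 -0.3345  0.0862]
nut_top 0.56 [317.6 228.7] [ 0.5262 -0.0062  0.1022]
nut_top 0.53 [391.9 192.8] [ 0.4528 -0.2404  0.1007]
lid_mark 0.73 [339.7 224.8] [ 0.5014 -0.066   0.0863]
lid_mark 0.7 [504.9 219.1] [0.0976 0.0135 0.3306]
lid_mark 0.65 [413.5 191.5] [ 0.4172 -0.2961  0.0867]
wrench_mouth 0.96 [318.4 234.2] [0.5158 0.0055 0.0979]
wrench_grip 0.57 [286.8 273.9] [0.4931 0.1609 0.1003]
```

View pics/top0.png

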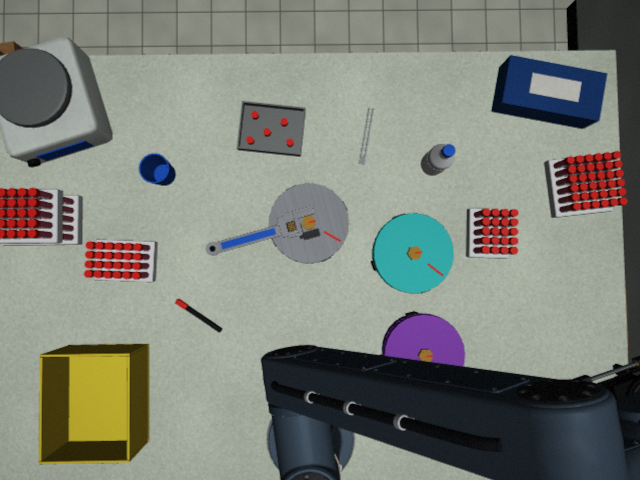

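View pics/side0.png

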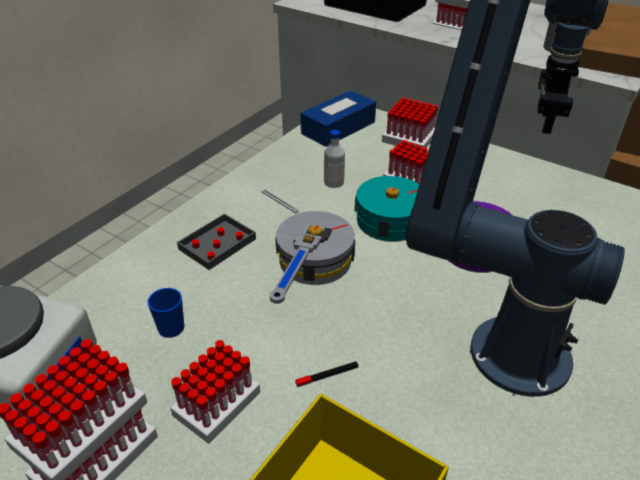

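Run:
```python
from h import *
a=cv2.imread('pics/top0.png'); b=cv2.imread('pics/side0.png')
A=cv2.resize(a[175:305,190:390],(800,520),interpolation=cv2.INTER_CUBIC)
cv2.imwrite('pics/topc.png',A)
cv2.imwrite('pics/sidec.png',cv2.resize(b[190:330,240:400],None,fx=4,fy=4,interpolation=cv2.INTER_CUBIC))
```

```text
(no output)
```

View pics/topc.png

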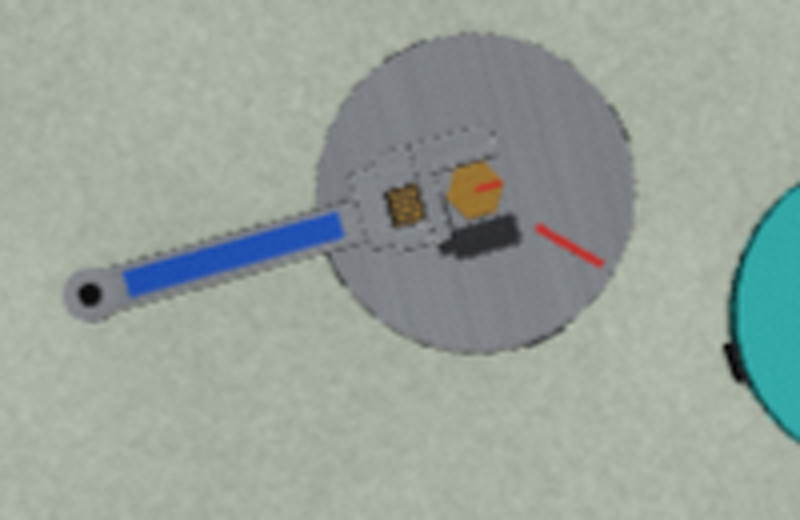

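View pics/sidec.png

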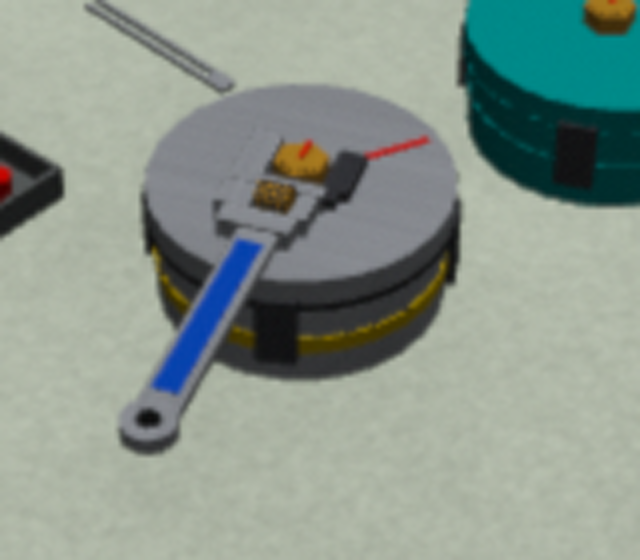

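The picture shows three candidates for nut_top. The grey steel lid's nut at top pixel (308.5,222.5) has the wrench around it. The turquoise lid's nut is at (415,254) and the purple lid's at (425,355), and both are look-alikes. The close crop confirms the grey lid is the right one: wrench head, dark jaw and worm at (291.5,226.5), handle hole at (212.5,248.5), red mark at (332.5,236.5).

Run:
```python
from h import *
c=robot.camera('top');s=robot.camera('side')
T=lambda u,v,z:world(c,u/4+190-.4,v/4+175-.4,z); S=lambda u,v,z:world(s,u/4+240-.4,v/4+190-.4,z)
print('nut',T(475,190,.099),S(302,160,.099))
print('worm',T(406,206,.1085),S(274,194,.106))
print('hole',T(90,294,.098),S(149,418,.098))
print('mark',T(570,246,.085),S(399,148,.085))
# colour-based
def seg(cam,name,zs):
    h=cv2.cvtColor(cam['color'],cv2.COLOR_RGB2HSV); return h
for nm,cam,box in [('top',c,(190,390,175,305)),('side',s,(240,400,190,330))]:
    h=cv2.cvtColor(cam['color'],cv2.COLOR_RGB2HSV).astype(int)
    x0,x1,y0,y1=box
    sub=h[y0:y1,x0:x1]
    blue=(abs(sub[...,0]-110)<15)&(sub[...,1]>150)
    v,u=np.nonzero(blue)
    P=np.array([world(cam,a+x0,b+y0,.098) for a,b in zip(u,v)])[:,:2]
    m=P.mean(0);w,V=np.linalg.eigh(np.cov(P.T)); d=V[:,1]*np.sign(V[1,1]); print(nm,'blue',m,'dir',d,np.degrees(np.arctan2(d[1],d[0])),'std',np.sqrt(w))
    br=(abs(sub[...,0]-18)<7)&(sub[...,1]>120)
    n,l,st,ce=cv2.connectedComponentsWithStats(br.astype(np.uint8))
    for i in range(1,n):
        if st[i,4]>8: print(nm,'brass',ce[i]+[x0,y0],st[i,4],world(cam,*(ce[i]+[x0,y0]),.1))
    z=world(cam,*( (308,215) if nm=='top' else (300,245)))
    print(z)
```

```text
nut [ 0.53091756 -0.00287897  0.099     ] [ 0.5314987  -0.00331432  0.099     ]
worm [0.52140062 0.03718008 0.1085    ] [0.52184188 0.03928403 0.106     ]
hole [0.47308766 0.22228485 0.098     ] [0.47442162 0.22099684 0.098     ]
mark [ 0.4981132  -0.05849357  0.085     ] [ 0.4991125  -0.06098298  0.085     ]
top blue [0.49528955 0.1388705 ] dir [-0.25815948  0.96610231] 104.9608804318838 std [0.00432442 0.03711437]
top brass [308.01666667 222.1       ] 120 [ 0.53085075 -0.00210596  0.1       ]
top brass [290.92156863 226.        ] 51 [0.52223086 0.03792283 0.1       ]
[ 0.54734854 -0.0022875   0.1015756 ]
side blue [0.49665645 0.13944895] dir [-0.25938726  0.9657734 ] 105.03370724236063 std [0.00441649 0.03705251]
side brass [392.11111111 193.19753086] 81 [ 0.45190243 -0.23995967  0.1       ]
side brass [314.79381443 230.21649485] 97 [5.30038951e-01 6.73173333e-05 1.00000000e-01]
side brass [308.28888889 238.48888889] 45 [0.52491334 0.03430488 0.1       ]
[0.52744591 0.06410346 0.09948309]
```

```bash
cat >> h.py <<'E'
from scipy.spatial.transform import Rotation as Ro
def goto(pos,yaw):
    o=robot.get_obs(); R0=Ro.from_quat(o['tool_rot']); 
    a=np.radians(yaw); Rt=Ro.from_matrix(np.array([[np.cos(a),np.sin(a),0],[np.sin(a),-np.cos(a),0],[0,0,-1]]))
    d=R0.inv().apply(np.array(pos)-o['position'])*100
    r=(R0.inv()*Rt).as_rotvec()
    print('t',round(float(o['time']),2),'pos',np.round(o['position'],4),'yaw',round(np.degrees(np.arctan2(*R0.as_matrix()[[1,0],0])),2),'q',np.round(o['q'],2),'F',np.round(o['ft_force'],2))
    print('delta cm',np.round(d,2),'rot',np.round(r,4))
E
python3 - <<'E'
from h import *
goto([.5202,.0467,.223],15)
E
```

```text
t 0.7 pos [ 0.1912 -0.595   0.2226] yaw 17.81 q [-1.44  0.53  1.43 -0.    1.18 -0.18] F [ 0.2   0.5  -0.16]
delta cm [ 5.095e+01 -5.103e+01 -5.000e-02] rot [0.0001 0.     0.049 ]
```

Call:
send_rows(deltas=[{"tx": 4, "ty": -4}, {"tx": 8, "ty": -8}, {"tx": 12, "ty": -12}, {"tx": 12.7, "ty": -12.7}, {"tx": 12.7, "ty": -12.7}], claw=0, squeeze=10)

```text
schema error: expected keys tx, ty, tz, rx, ry, rz
```

Call:
send_rows(deltas=[{"tx": 2.5, "ty": -2.5}, {"tx": 5, "ty": -5}, {"tx": 7.5, "ty": -7.5}, {"tx": 10, "ty": -10}, {"tx": 12.5, "ty": -12.5}])

```text
schema error: expected keys tx, ty, tz, rx, ry, rz
```

Call:
send_rows(deltas=[{"tx": 2.5, "ty": -2.5}, {"tx": 5, "ty": -5}, {"tx": 7.5, "ty": -7.5}, {"tx": 10, "ty": -10}, {"tx": 12.5, "ty": -12.5}])

```text
schema error: expected keys tx, ty, tz, rx, ry, rz
```

Run:
```python
from h import *
goto([.5202,.0467,.16],15)
```

```text
t 0.7 pos [ 0.1912 -0.595   0.2226] yaw 17.81 q [-1.44  0.53  1.43 -0.    1.18 -0.18] F [ 0.2   0.5  -0.16]
delta cm [ 50.95 -51.04   6.25] rot [0.0001 0.     0.049 ]
```

All six keys are needed in every row.

Call:
send_rows(deltas=[{"tx": 2.5, "ty": -2.5, "tz": 0, "rx": 0, "ry": 0, "rz": 0}, {"tx": 5, "ty": -5, "tz": 0, "rx": 0, "ry": 0, "rz": 0}, {"tx": 7.5, "ty": -7.5, "tz": 0, "rx": 0, "ry": 0, "rz": 0}, {"tx": 10, "ty": -10, "tz": 0, "rx": 0, "ry": 0, "rz": 0}, {"tx": 12.5, "ty": -12.5, "tz": 0, "rx": 0, "ry": 0, "rz": 0}], claw=0, squeeze=10)

```text
time: 1.12
position: [0.2724, -0.4364, 0.2226]
tool_rot: [0.988, 0.154, 0.0, 0.0]
ft_force: [0.2, 0.5, 0.5]
grip_width: 0.0614
```

Call:
send_rows(deltas=[{"tx": 2.5, "ty": -2.5, "tz": 0, "rx": 0, "ry": 0, "rz": 0}, {"tx": 5, "ty": -5, "tz": 0, "rx": 0, "ry": 0, "rz": 0}, {"tx": 7.5, "ty": -7.5, "tz": 0, "rx": 0, "ry": 0, "rz": 0}, {"tx": 10, "ty": -10, "tz": 0, "rx": 0, "ry": 0, "rz": 0}, {"tx": 12.5, "ty": -12.5, "tz": 0, "rx": 0, "ry": 0, "rz": 0}])

```text
time: 1.53
position: [0.3533, -0.2791, 0.2228]
tool_rot: [0.988, 0.155, 0.0, 0.0]
ft_force: [0.3, -0.2, -0.3]
grip_width: 0.0286
```

Call:
send_rows(deltas=[{"tx": 2.5, "ty": -2.5, "tz": 0, "rx": 0, "ry": 0, "rz": 0}, {"tx": 5, "ty": -5, "tz": 0, "rx": 0, "ry": 0, "rz": 0}, {"tx": 7.5, "ty": -7.5, "tz": 0, "rx": 0, "ry": 0, "rz": 0}, {"tx": 10, "ty": -10, "tz": 0, "rx": 0, "ry": 0, "rz": 0}, {"tx": 12.5, "ty": -12.5, "tz": 0, "rx": 0, "ry": 0, "rz": 0}])

```text
time: 1.95
position: [0.4342, -0.1218, 0.2229]
tool_rot: [0.988, 0.155, 0.0, 0.0]
ft_force: [1.5, -0.0, 0.4]
grip_width: 0.0016
```

Run:
```python
from h import *
goto([.5202,.0467,.16],15)
```

```text
t 1.95 pos [ 0.4342 -0.1218  0.2229] yaw 17.8 q [-0.52  0.29  1.85 -0.    1.    0.74] F [ 1.55 -0.04  0.4 ]
delta cm [ 13.33 -13.42   6.29] rot [ 0.0006 -0.0006  0.0488]
```

Call:
send_rows(deltas=[{"tx": 2.6, "ty": -2.6, "tz": 0, "rx": 0, "ry": 0, "rz": 0}, {"tx": 5.2, "ty": -5.2, "tz": 0, "rx": 0, "ry": 0, "rz": 0.02}, {"tx": 7.8, "ty": -7.8, "tz": 1, "rx": 0, "ry": 0, "rz": 0.049}, {"tx": 10.4, "ty": -10.4, "tz": 3, "rx": 0, "ry": 0, "rz": 0.049}, {"tx": 13, "ty": -13.1, "tz": 5, "rx": 0, "ry": 0, "rz": 0.049}])

```text
time: 2.37
position: [0.5185, 0.042, 0.1734]
tool_rot: [0.991, 0.131, 0.002, 0.001]
ft_force: [1.0, -0.6, -0.0]
grip_width: 0.0008
```

Run:
```python
from h import *
goto([.5202,.0467,.118],15)
```

```text
t 2.37 pos [0.5185 0.042  0.1734] yaw 15.01 q [-0.13  0.46  1.75 -0.    0.94  1.17] F [ 1.01 -0.61 -0.01]
delta cm [ 0.26 -0.41  5.54] rot [ 0.0015 -0.0033  0.0002]
```

Call:
send_rows(deltas=[{"tx": 0.25, "ty": -0.4, "tz": 2, "rx": 0, "ry": 0, "rz": 0}, {"tx": 0.25, "ty": -0.4, "tz": 4, "rx": 0, "ry": 0, "rz": 0}, {"tx": 0.25, "ty": -0.4, "tz": 5.4, "rx": 0, "ry": 0, "rz": 0}, {"tx": 0.25, "ty": -0.4, "tz": 5.6, "rx": 0, "ry": 0, "rz": 0}, {"tx": 0.25, "ty": -0.4, "tz": 5.6, "rx": 0, "ry": 0, "rz": 0}])

```text
time: 2.78
position: [0.5177, 0.045, 0.1164]
tool_rot: [0.991, 0.131, -0.001, -0.0]
ft_force: [-0.1, -0.4, -1.0]
grip_width: 0.0006
```

Run:
```python
from h import *
goto([.5202,.0467,.1085],15)
for n in ['top','side']:
    c=robot.camera(n); u,v=pix(c,[.525,.03,.1]); u,v=int(u),int(v)
    save(cv2.resize(c['color'][v-60:v+60,u-75:u+75],None,fx=5,fy=5,interpolation=cv2.INTER_CUBIC),n+'1.png')
```

```text
t 2.78 pos [0.5177 0.045  0.1164] yaw 15.01 q [-0.13  0.55  1.79  0.    0.8   1.18] F [-0.13 -0.39 -0.96]
delta cm [ 0.29 -0.1   0.79] rot [-0.0008  0.0019  0.0002]
```

View pics/top1.png

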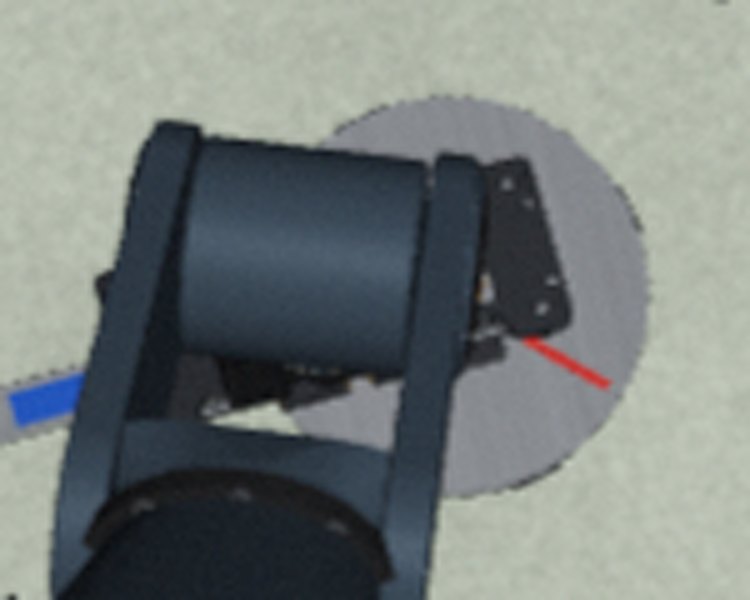

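View pics/side1.png

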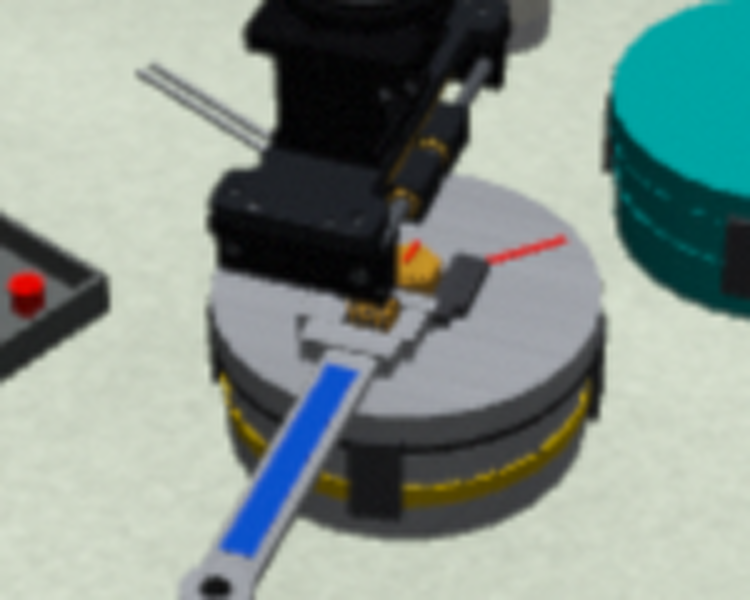

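Run:
```python
from h import *
o=robot.get_obs(); p=o['position']; R=Ro.from_quat(o['tool_rot']).as_matrix()
c=robot.camera('side'); u,v=pix(c,[.525,.03,.1]); u,v=int(u),int(v)
im=cv2.resize(c['color'][v-60:v+60,u-75:u+75],None,fx=5,fy=5,interpolation=cv2.INTER_CUBIC)
im=np.clip(im.astype(int)*2,0,255).astype(np.uint8)
P=lambda X:tuple(int(a) for a in ((pix(c,X)-[u-75,v-60])*5))
for z,col in [(0,(255,0,0)),(-.07,(0,255,0))]:
    for dx in (-.0095,.0095):
        for dy in (-.015,.015): cv2.circle(im,P(p+R@[dx,dy,z]),5,col,2)
save(im,'side2.png'); print(np.round([world(c,u-75+a/5,v-60+b/5) for a,b in [(300,230),(370,270),(250,260)]],3))
```

```text
[[0.489 0.134 0.227]
 [0.465 0.118 0.205]
 [0.516 0.134 0.198]]
```

View pics/side2.png

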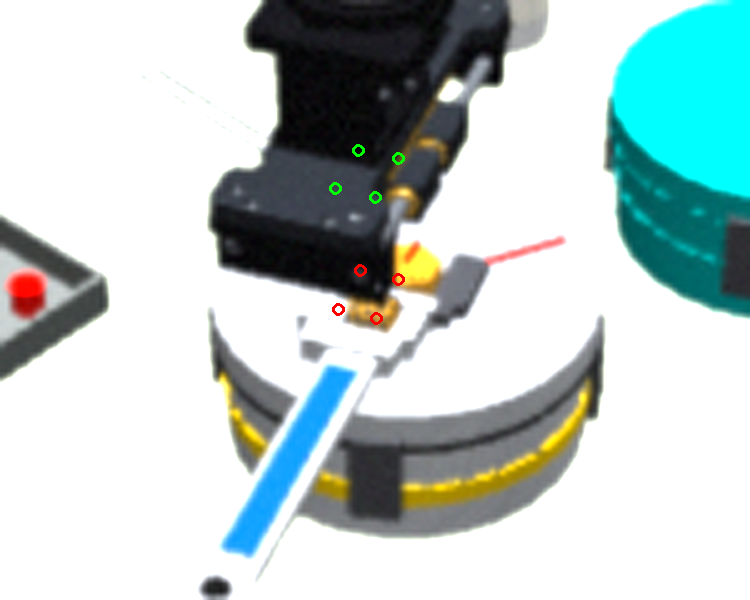

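Run:
```python
from h import *
o=robot.get_obs(); p=o['position']; R=Ro.from_quat(o['tool_rot']).as_matrix()
for n in ['side','top']:
    c=robot.camera(n); 
    v,u=np.mgrid[0:480,0:640]; K=c['intrinsics']; z=c['z_map']
    X=np.stack([(u-K[0,2])/K[0,0]*z,(v-K[1,2])/K[1,1]*z,z],-1)-np.array(c['t']).ravel()
    X=X@c['R']
    L=(X-p)@R
    m=(abs(L[...,0])<.03)&(abs(L[...,1])<.06)&(L[...,2]>-.075)&(L[...,2]<-0.003)
    print(n,m.sum()); 
    for a,b in zip(*np.nonzero(m)): print(b,a,np.round(L[a,b]*1000,0),c['color'][a,b])
```

```text
side 31
312 224 [ -9.   5. -33.] [33 34 36]
312 225 [ -8.   8. -27.] [34 33 31]
311 226 [ -7.   4. -27.] [12 11 10]
312 226 [ -8.   7. -26.] [36 27 14]
311 227 [ -8.   1. -27.] [10 10 11]
312 227 [-10.   2. -27.] [38 27 12]
310 228 [ -9.  -8. -32.] [6 5 5]
311 228 [ -9.  -1. -26.] [10  9 11]
312 228 [-10.   2. -24.] [36 26  9]
310 229 [-10. -10. -30.] [5 5 6]
311 229 [ -8.   1. -22.] [7 7 8]
312 229 [ -9.   6. -18.] [38 27 10]
310 230 [-10. -10. -27.] [6 7 6]
311 230 [ -8.   2. -18.] [ 8 10  9]
312 230 [ -9.   5. -15.] [36 26 10]
310 231 [-10. -10. -24.] [6 7 8]
311 231 [ -7.   3. -13.] [8 8 8]
312 231 [ -8.   6. -11.] [38 27 11]
310 232 [ -8.  -5. -17.] [3 2 3]
311 232 [ -8.   1. -13.] [ 8  7 10]
312 232 [-8.  8. -7.] [34 24  9]
310 233 [ -8.  -5. -14.] [3 4 7]
311 233 [ -8.   1. -10.] [9 9 8]
312 233 [-8.  8. -4.] [36 28 18]
310 234 [-10. -11. -16.] [7 9 7]
311 234 [-8.  1. -6.] [26 25 26]
310 235 [ -9.  -8. -10.] [17 16 17]
302 236 [ 10. -11.  -5.] [92 93 96]
310 236 [-8. -7. -7.] [23 20 15]
309 237 [-6. -8. -4.] [41 32 17]
310 237 [-9. -9. -6.] [39 31 20]
top 0
```

Call:
send_rows(deltas=[{"tx": 0.3, "ty": 0.1, "tz": 0.2, "rx": 0, "ry": 0, "rz": 0}, {"tx": 0.3, "ty": 0.1, "tz": 0.4, "rx": 0, "ry": 0, "rz": 0}, {"tx": 0.3, "ty": 0.1, "tz": 0.4, "rx": 0, "ry": 0, "rz": 0}])

```text
time: 3.28
position: [0.5217, 0.0445, 0.1131]
tool_rot: [0.991, 0.13, 0.0, 0.0]
ft_force: [-0.5, 0.1, -0.1]
grip_width: 0.0005
```

Call:
send_rows(deltas=[{"tx": 0, "ty": 0, "tz": 0.05, "rx": 0, "ry": 0, "rz": 0}, {"tx": 0, "ty": 0, "tz": 0.1, "rx": 0, "ry": 0, "rz": 0}])

```text
time: 3.45
position: [0.5213, 0.0447, 0.112]
tool_rot: [0.991, 0.131, -0.0, -0.0]
ft_force: [-0.6, 0.0, 0.3]
grip_width: 0.0004
```

Call:
send_rows(deltas=[{"tx": 0, "ty": 0, "tz": 0.05, "rx": 0, "ry": 0, "rz": 0}, {"tx": 0, "ty": 0, "tz": 0.05, "rx": 0, "ry": 0, "rz": 0}])

```text
time: 3.62
position: [0.5212, 0.0447, 0.1114]
tool_rot: [0.991, 0.131, -0.0, -0.0]
ft_force: [0.6, 0.2, 0.7]
grip_width: 0.0009
```

Call:
send_rows(deltas=[{"tx": 0, "ty": 0, "tz": 0.05, "rx": 0, "ry": 0, "rz": 0}, {"tx": 0, "ty": 0, "tz": 0.05, "rx": 0, "ry": 0, "rz": 0}])

```text
time: 3.78
position: [0.5213, 0.0447, 0.1109]
tool_rot: [0.991, 0.131, -0.0, -0.0]
ft_force: [-0.1, 0.6, -0.2]
grip_width: 0.0007
```

Call:
send_rows(deltas=[{"tx": 0, "ty": 0, "tz": 0.05, "rx": 0, "ry": 0, "rz": 0}, {"tx": 0, "ty": 0, "tz": 0.05, "rx": 0, "ry": 0, "rz": 0}])

```text
time: 3.95
position: [0.5213, 0.0447, 0.1104]
tool_rot: [0.991, 0.131, -0.0, -0.0]
ft_force: [-0.4, -0.6, -0.4]
grip_width: 0.0004
```

Call:
send_rows(deltas=[{"tx": 0, "ty": 0, "tz": 0.05, "rx": 0, "ry": 0, "rz": 0}, {"tx": 0, "ty": 0, "tz": 0.05, "rx": 0, "ry": 0, "rz": 0}])

```text
time: 4.12
position: [0.5213, 0.0447, 0.11]
tool_rot: [0.991, 0.131, -0.0, -0.0]
ft_force: [-0.3, -0.2, -0.2]
grip_width: 0.0006
```

Call:
send_rows(deltas=[{"tx": 0, "ty": 0, "tz": 0.05, "rx": 0, "ry": 0, "rz": 0}, {"tx": 0, "ty": 0, "tz": 0.05, "rx": 0, "ry": 0, "rz": 0}])

```text
time: 4.28
position: [0.5214, 0.0447, 0.1095]
tool_rot: [0.991, 0.131, 0.0, 0.0]
ft_force: [-0.1, -0.2, 0.8]
grip_width: 0.0004
```

Call:
send_rows(deltas=[{"tx": 0, "ty": 0, "tz": 0.05, "rx": 0, "ry": 0, "rz": 0}, {"tx": 0, "ty": 0, "tz": 0.05, "rx": 0, "ry": 0, "rz": 0}])

```text
time: 4.45
position: [0.5215, 0.0447, 0.1093]
tool_rot: [0.991, 0.131, 0.0, 0.0]
ft_force: [-0.9, 0.9, 2.5]
grip_width: 0.0004
```

Call:
send_rows(deltas=[{"tx": 0, "ty": 0, "tz": 0.04, "rx": 0, "ry": 0, "rz": 0}, {"tx": 0, "ty": 0, "tz": 0.04, "rx": 0, "ry": 0, "rz": 0}, {"tx": 0, "ty": 0, "tz": 0.04, "rx": 0, "ry": 0, "rz": 0}])

```text
time: 4.7
position: [0.5215, 0.0447, 0.1092]
tool_rot: [0.991, 0.131, 0.0, 0.0]
ft_force: [-1.6, -0.0, 6.0]
grip_width: 0.0008
```

Call:
send_rows(deltas=[{"tx": 0, "ty": 0, "tz": 0.04, "rx": 0, "ry": 0, "rz": 0}, {"tx": 0, "ty": 0, "tz": 0.04, "rx": 0, "ry": 0, "rz": 0}, {"tx": 0, "ty": 0, "tz": 0.04, "rx": 0, "ry": 0, "rz": 0}])

```text
time: 4.95
position: [0.5215, 0.0447, 0.1091]
tool_rot: [0.991, 0.131, 0.0, 0.0]
ft_force: [-1.7, -0.4, 8.4]
grip_width: 0.0004
```

Call:
send_rows(deltas=[{"tx": 0, "ty": 0, "tz": 0.035, "rx": 0, "ry": 0, "rz": 0}, {"tx": 0, "ty": 0.1, "tz": 0.035, "rx": 0, "ry": 0, "rz": 0}, {"tx": 0, "ty": 0.2, "tz": 0.035, "rx": 0, "ry": 0, "rz": 0}, {"tx": 0, "ty": 0.3, "tz": 0.035, "rx": 0, "ry": 0, "rz": 0}])

```text
time: 5.28
position: [0.5219, 0.043, 0.1092]
tool_rot: [0.992, 0.13, 0.0, -0.001]
ft_force: [-2.7, 4.8, 11.9]
grip_width: 0.0008
```

Call:
send_rows(deltas=[{"tx": 0, "ty": 0.13, "tz": 0, "rx": 0, "ry": 0, "rz": 0}, {"tx": 0, "ty": 0.26, "tz": 0, "rx": 0, "ry": 0, "rz": 0}, {"tx": 0, "ty": 0.4, "tz": 0, "rx": 0, "ry": 0, "rz": 0}, {"tx": 0, "ty": 0.53, "tz": 0, "rx": 0, "ry": 0, "rz": 0}, {"tx": 0, "ty": 0.66, "tz": 0, "rx": 0, "ry": 0, "rz": 0}])

```text
time: 5.7
position: [0.5237, 0.0364, 0.1092]
tool_rot: [0.991, 0.13, 0.0, -0.001]
ft_force: [-3.2, 3.5, 11.6]
grip_width: 0.0006
```

Call:
send_rows(deltas=[{"tx": 0, "ty": 0.13, "tz": 0, "rx": 0, "ry": 0, "rz": 0}, {"tx": 0, "ty": 0.26, "tz": 0, "rx": 0, "ry": 0, "rz": 0}, {"tx": 0, "ty": 0.4, "tz": 0, "rx": 0, "ry": 0, "rz": 0}])

```text
time: 5.95
position: [0.5248, 0.0323, 0.109]
tool_rot: [0.991, 0.13, 0.0, -0.001]
ft_force: [-1.4, 1.8, 7.7]
grip_width: 0.0006
```

Call:
send_rows(deltas=[{"tx": 0, "ty": 0, "tz": -0.25, "rx": 0, "ry": 0, "rz": 0}, {"tx": 0, "ty": -0.4, "tz": -0.5, "rx": 0, "ry": 0, "rz": 0}, {"tx": 0, "ty": -1.3, "tz": -0.5, "rx": 0, "ry": 0, "rz": 0}, {"tx": 0, "ty": -1.3, "tz": -0.5, "rx": 0, "ry": 0, "rz": 0}])

```text
time: 6.28
position: [0.5205, 0.0455, 0.1127]
tool_rot: [0.991, 0.131, -0.001, -0.0]
ft_force: [0.2, -0.0, -0.4]
grip_width: 0.0005
```

Run:
```python
from h import *
goto([.5208,.0445,.1135],15)
c=robot.camera('side'); u,v=pix(c,[.525,.03,.1]); u,v=int(u),int(v)
save(cv2.resize(c['color'][v-40:v+40,u-50:u+50],None,fx=7,fy=7,interpolation=cv2.INTER_CUBIC),'side3.png')
```

```text
t 6.28 pos [0.5205 0.0455 0.1127] yaw 15.05 q [-0.13  0.56  1.79  0.    0.8   1.18] F [ 0.22 -0.02 -0.39]
delta cm [ 0.    0.11 -0.08] rot [-0.001   0.0012  0.0008]
```

View pics/side3.png

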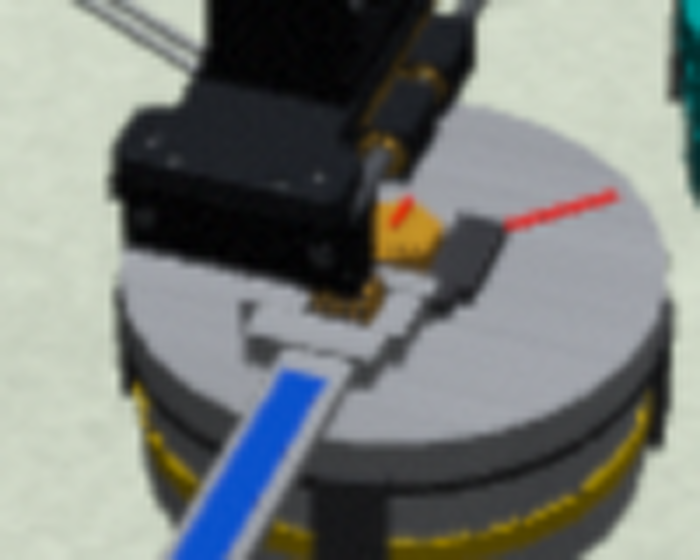

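Call:
send_rows(deltas=[{"tx": 0, "ty": 0, "tz": 0.2, "rx": 0, "ry": 0, "rz": 0}, {"tx": 0, "ty": 0, "tz": 0.35, "rx": 0, "ry": 0, "rz": 0}, {"tx": 0, "ty": 0, "tz": 0.42, "rx": 0, "ry": 0, "rz": 0}, {"tx": 0, "ty": 0, "tz": 0.48, "rx": 0, "ry": 0, "rz": 0}, {"tx": 0, "ty": 0, "tz": 0.48, "rx": 0, "ry": 0, "rz": 0}])

```text
time: 6.75
position: [0.5216, 0.0443, 0.1091]
tool_rot: [0.991, 0.13, 0.0, -0.0]
ft_force: [-3.7, 1.8, 9.9]
grip_width: 0.0004
```

Call:
send_rows(deltas=[{"tx": 0, "ty": 0.13, "tz": 0, "rx": 0, "ry": 0, "rz": 0}, {"tx": 0, "ty": 0.26, "tz": 0, "rx": 0, "ry": 0, "rz": 0}, {"tx": 0, "ty": 0.4, "tz": 0, "rx": 0, "ry": 0, "rz": 0}, {"tx": 0, "ty": 0.53, "tz": 0, "rx": 0, "ry": 0, "rz": 0}])

```text
time: 7.08
position: [0.5227, 0.0398, 0.1093]
tool_rot: [0.991, 0.13, 0.0, -0.001]
ft_force: [-2.0, 3.0, 11.2]
grip_width: 0.0003
```

Call:
send_rows(deltas=[{"tx": 0, "ty": 0.13, "tz": 0, "rx": 0, "ry": 0, "rz": 0}, {"tx": 0, "ty": 0.26, "tz": 0, "rx": 0, "ry": 0, "rz": 0}, {"tx": 0, "ty": 0.4, "tz": 0, "rx": 0, "ry": 0, "rz": 0}, {"tx": 0, "ty": 0.53, "tz": 0, "rx": 0, "ry": 0, "rz": 0}, {"tx": 0, "ty": 0.67, "tz": 0, "rx": 0, "ry": 0, "rz": 0}])

```text
time: 7.5
position: [0.5246, 0.0331, 0.1091]
tool_rot: [0.991, 0.13, 0.0, -0.001]
ft_force: [-1.9, 1.5, 8.7]
grip_width: 0.0002
```

Call:
send_rows(deltas=[{"tx": 0, "ty": 0, "tz": -0.25, "rx": 0, "ry": 0, "rz": 0}, {"tx": 0, "ty": -0.4, "tz": -0.48, "rx": 0, "ry": 0, "rz": 0}, {"tx": 0, "ty": -1.2, "tz": -0.48, "rx": 0, "ry": 0, "rz": 0}, {"tx": 0, "ty": -1.2, "tz": -0.48, "rx": 0, "ry": 0, "rz": 0}])

```text
time: 7.83
position: [0.5206, 0.0453, 0.1126]
tool_rot: [0.991, 0.131, -0.001, -0.0]
ft_force: [0.2, -0.5, -0.7]
grip_width: 0.0005
```

Call:
send_rows(deltas=[{"tx": 0, "ty": 0, "tz": 0.2, "rx": 0, "ry": 0, "rz": 0}, {"tx": 0, "ty": 0, "tz": 0.35, "rx": 0, "ry": 0, "rz": 0}, {"tx": 0, "ty": 0, "tz": 0.42, "rx": 0, "ry": 0, "rz": 0}, {"tx": 0, "ty": 0, "tz": 0.48, "rx": 0, "ry": 0, "rz": 0}, {"tx": 0, "ty": 0, "tz": 0.49, "rx": 0, "ry": 0, "rz": 0}])

```text
time: 8.25
position: [0.5215, 0.0444, 0.109]
tool_rot: [0.991, 0.13, 0.0, -0.0]
ft_force: [-2.3, 1.4, 12.0]
grip_width: 0.0005
```

Call:
send_rows(deltas=[{"tx": 0, "ty": 0.13, "tz": 0, "rx": 0, "ry": 0, "rz": 0}, {"tx": 0, "ty": 0.26, "tz": 0, "rx": 0, "ry": 0, "rz": 0}, {"tx": 0, "ty": 0.4, "tz": 0, "rx": 0, "ry": 0, "rz": 0}, {"tx": 0, "ty": 0.53, "tz": 0, "rx": 0, "ry": 0, "rz": 0}])

```text
time: 8.58
position: [0.5226, 0.0398, 0.1092]
tool_rot: [0.991, 0.13, 0.0, -0.001]
ft_force: [-3.6, 3.3, 12.4]
grip_width: 0.0008
```

Call:
send_rows(deltas=[{"tx": 0, "ty": 0.13, "tz": 0, "rx": 0, "ry": 0, "rz": 0}, {"tx": 0, "ty": 0.26, "tz": 0, "rx": 0, "ry": 0, "rz": 0}, {"tx": 0, "ty": 0.4, "tz": 0, "rx": 0, "ry": 0, "rz": 0}, {"tx": 0, "ty": 0.53, "tz": 0, "rx": 0, "ry": 0, "rz": 0}, {"tx": 0, "ty": 0.67, "tz": 0, "rx": 0, "ry": 0, "rz": 0}])

```text
time: 9.0
position: [0.5245, 0.0332, 0.1091]
tool_rot: [0.991, 0.13, 0.0, -0.001]
ft_force: [-1.5, 2.7, 10.0]
grip_width: 0.0005
```

Call:
send_rows(deltas=[{"tx": 0, "ty": 0, "tz": -0.25, "rx": 0, "ry": 0, "rz": 0}, {"tx": 0, "ty": -0.4, "tz": -0.49, "rx": 0, "ry": 0, "rz": 0}, {"tx": 0, "ty": -1.2, "tz": -0.49, "rx": 0, "ry": 0, "rz": 0}, {"tx": 0, "ty": -1.2, "tz": -0.49, "rx": 0, "ry": 0, "rz": 0}])

```text
time: 9.33
position: [0.5206, 0.0453, 0.1126]
tool_rot: [0.991, 0.131, -0.001, -0.0]
ft_force: [0.3, -0.1, 0.5]
grip_width: 0.0005
```

Run:
```python
from h import *
goto([.5208,.0445,.1135],15)
c=robot.camera('side'); u,v=pix(c,[.525,.03,.1]); u,v=int(u),int(v)
save(cv2.resize(c['color'][v-40:v+40,u-50:u+50],None,fx=7,fy=7,interpolation=cv2.INTER_CUBIC),'side4.png')
```

```text
t 9.33 pos [0.5206 0.0453 0.1126] yaw 15.04 q [-0.13  0.56  1.79  0.    0.8   1.18] F [ 0.28 -0.07  0.53]
delta cm [-0.    0.08 -0.09] rot [-0.0009  0.0012  0.0007]
```

View pics/side4.png

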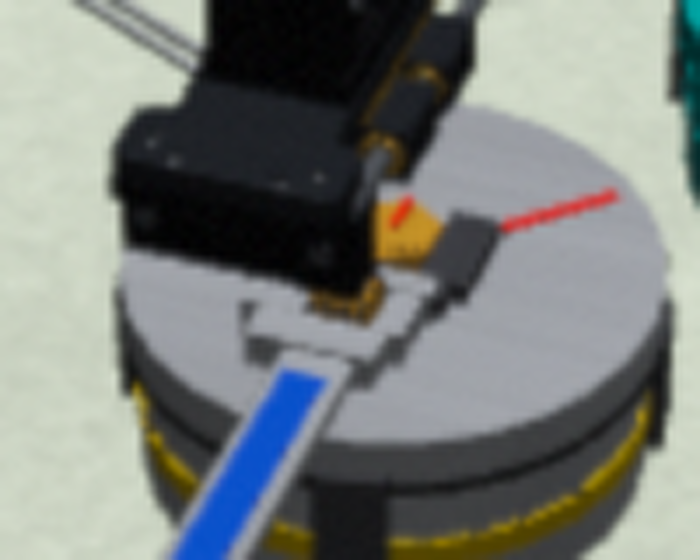

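Call:
send_rows(deltas=[{"tx": 0, "ty": 0, "tz": 0.2, "rx": 0, "ry": 0, "rz": 0}, {"tx": 0, "ty": 0, "tz": 0.35, "rx": 0, "ry": 0, "rz": 0}, {"tx": 0, "ty": 0, "tz": 0.42, "rx": 0, "ry": 0, "rz": 0}, {"tx": 0, "ty": 0, "tz": 0.48, "rx": 0, "ry": 0, "rz": 0}, {"tx": 0, "ty": 0, "tz": 0.49, "rx": 0, "ry": 0, "rz": 0}])

```text
time: 9.8
position: [0.5216, 0.0443, 0.1091]
tool_rot: [0.991, 0.13, 0.0, -0.0]
ft_force: [-2.6, 0.6, 11.4]
grip_width: 0.0002
```

Call:
send_rows(deltas=[{"tx": 0, "ty": 0.13, "tz": 0, "rx": 0, "ry": 0, "rz": 0}, {"tx": 0, "ty": 0.26, "tz": 0, "rx": 0, "ry": 0, "rz": 0}, {"tx": 0, "ty": 0.4, "tz": 0, "rx": 0, "ry": 0, "rz": 0}])

```text
time: 10.05
position: [0.5222, 0.0413, 0.1092]
tool_rot: [0.992, 0.13, 0.0, -0.001]
ft_force: [-2.9, 4.2, 13.2]
grip_width: 0.0005
```

Call:
send_rows(deltas=[{"tx": 0, "ty": 0.13, "tz": 0, "rx": 0, "ry": 0, "rz": 0}, {"tx": 0, "ty": 0.26, "tz": 0, "rx": 0, "ry": 0, "rz": 0}, {"tx": 0, "ty": 0.4, "tz": 0, "rx": 0, "ry": 0, "rz": 0}])

```text
time: 10.3
position: [0.5232, 0.0374, 0.1092]
tool_rot: [0.992, 0.13, -0.0, -0.001]
ft_force: [-3.6, 3.8, 12.4]
grip_width: 0.0001
```

Call:
send_rows(deltas=[{"tx": 0, "ty": 0.13, "tz": 0, "rx": 0, "ry": 0, "rz": 0}, {"tx": 0, "ty": 0.26, "tz": 0, "rx": 0, "ry": 0, "rz": 0}, {"tx": 0, "ty": 0.4, "tz": 0, "rx": 0, "ry": 0, "rz": 0}])

```text
time: 10.55
position: [0.5241, 0.0334, 0.1091]
tool_rot: [0.991, 0.13, -0.0, -0.001]
ft_force: [-2.2, 3.2, 10.9]
grip_width: 0.0008
```

Call:
send_rows(deltas=[{"tx": 0, "ty": 0, "tz": -0.25, "rx": 0, "ry": 0, "rz": 0}, {"tx": 0, "ty": -0.4, "tz": -0.49, "rx": 0, "ry": 0, "rz": 0}, {"tx": 0, "ty": -1.2, "tz": -0.49, "rx": 0, "ry": 0, "rz": 0}, {"tx": 0, "ty": -1.2, "tz": -0.49, "rx": 0, "ry": 0, "rz": 0}])

```text
time: 10.88
position: [0.5206, 0.0453, 0.1126]
tool_rot: [0.991, 0.131, -0.001, -0.0]
ft_force: [-0.1, 0.7, -0.0]
grip_width: 0.0005
```

Call:
send_rows(deltas=[{"tx": 0, "ty": 0, "tz": 0.2, "rx": 0, "ry": 0, "rz": 0}, {"tx": 0, "ty": 0, "tz": 0.35, "rx": 0, "ry": 0, "rz": 0}, {"tx": 0, "ty": 0, "tz": 0.42, "rx": 0, "ry": 0, "rz": 0}, {"tx": 0, "ty": 0, "tz": 0.48, "rx": 0, "ry": 0, "rz": 0}, {"tx": 0, "ty": 0, "tz": 0.48, "rx": 0, "ry": 0, "rz": 0}])

```text
time: 11.3
position: [0.5215, 0.0444, 0.109]
tool_rot: [0.991, 0.13, -0.0, -0.0]
ft_force: [-2.9, 1.1, 11.1]
grip_width: 0.0004
```

Call:
send_rows(deltas=[{"tx": 0, "ty": 0.13, "tz": 0, "rx": 0, "ry": 0, "rz": 0}, {"tx": 0, "ty": 0.26, "tz": 0, "rx": 0, "ry": 0, "rz": 0}])

```text
time: 11.47
position: [0.5218, 0.0429, 0.1092]
tool_rot: [0.992, 0.13, -0.0, -0.001]
ft_force: [-3.3, 5.7, 12.4]
grip_width: 0.0003
```

Call:
send_rows(deltas=[{"tx": 0, "ty": 0.13, "tz": 0, "rx": 0, "ry": 0, "rz": 0}, {"tx": 0, "ty": 0.26, "tz": 0, "rx": 0, "ry": 0, "rz": 0}])

```text
time: 11.63
position: [0.5223, 0.0402, 0.1092]
tool_rot: [0.991, 0.13, -0.0, -0.001]
ft_force: [-2.5, 3.8, 12.2]
grip_width: 0.0003
```

Run:
```python
from h import *
c=robot.camera('side'); u,v=pix(c,[.525,.03,.1]); u,v=int(u),int(v)
save(cv2.resize(c['color'][v-40:v+40,u-50:u+50],None,fx=7,fy=7,interpolation=cv2.INTER_CUBIC),'side5.png')
```

```text
(no output)
```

View pics/side5.png

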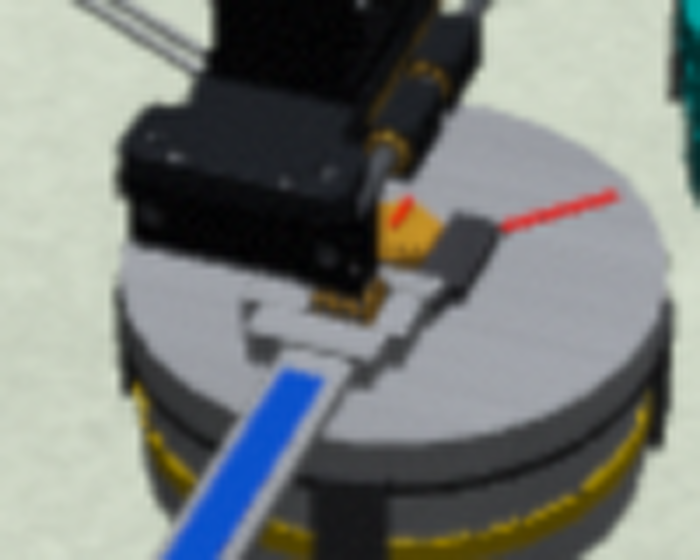

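Call:
send_rows(deltas=[{"tx": 0, "ty": 0.13, "tz": 0, "rx": 0, "ry": 0, "rz": 0}, {"tx": 0, "ty": 0.26, "tz": 0, "rx": 0, "ry": 0, "rz": 0}])

```text
time: 11.85
position: [0.5229, 0.0377, 0.1092]
tool_rot: [0.991, 0.13, -0.0, -0.001]
ft_force: [-2.9, 3.8, 12.8]
grip_width: 0.0009
```

Call:
send_rows(deltas=[{"tx": 0, "ty": 0.13, "tz": 0, "rx": 0, "ry": 0, "rz": 0}, {"tx": 0, "ty": 0.26, "tz": 0, "rx": 0, "ry": 0, "rz": 0}])

```text
time: 12.02
position: [0.5234, 0.0352, 0.1092]
tool_rot: [0.992, 0.13, -0.001, -0.001]
ft_force: [-3.4, 5.2, 13.2]
grip_width: 0.0004
```

Call:
send_rows(deltas=[{"tx": 0, "ty": 0.13, "tz": 0, "rx": 0, "ry": 0, "rz": 0}, {"tx": 0, "ty": 0.14, "tz": 0, "rx": 0, "ry": 0, "rz": 0}])

```text
time: 12.18
position: [0.5237, 0.0338, 0.1092]
tool_rot: [0.992, 0.13, -0.001, -0.001]
ft_force: [-3.6, 3.7, 11.8]
grip_width: 0.0004
```

Call:
send_rows(deltas=[{"tx": 0, "ty": 0, "tz": -0.25, "rx": 0, "ry": 0, "rz": 0}, {"tx": 0, "ty": -0.4, "tz": -0.48, "rx": 0, "ry": 0, "rz": 0}, {"tx": 0, "ty": -1.2, "tz": -0.48, "rx": 0, "ry": 0, "rz": 0}, {"tx": 0, "ty": -1.2, "tz": -0.48, "rx": 0, "ry": 0, "rz": 0}])

```text
time: 12.52
position: [0.5206, 0.0454, 0.1126]
tool_rot: [0.991, 0.131, -0.001, -0.0]
ft_force: [-0.5, 0.8, -0.5]
grip_width: 0.0003
```

Call:
send_rows(deltas=[{"tx": 0, "ty": 0, "tz": 0.2, "rx": 0, "ry": 0, "rz": 0}, {"tx": 0, "ty": 0, "tz": 0.35, "rx": 0, "ry": 0, "rz": 0}, {"tx": 0, "ty": 0, "tz": 0.42, "rx": 0, "ry": 0, "rz": 0}, {"tx": 0, "ty": 0, "tz": 0.47, "rx": 0, "ry": 0, "rz": 0}, {"tx": 0, "ty": 0, "tz": 0.47, "rx": 0, "ry": 0, "rz": 0}])

```text
time: 12.93
position: [0.5214, 0.0445, 0.109]
tool_rot: [0.991, 0.13, -0.0, -0.0]
ft_force: [-2.2, 2.4, 9.9]
grip_width: 0.0006
```

Call:
send_rows(deltas=[{"tx": 0, "ty": 0.13, "tz": 0, "rx": 0, "ry": 0, "rz": 0}, {"tx": 0, "ty": 0.26, "tz": 0, "rx": 0, "ry": 0, "rz": 0}])

```text
time: 13.1
position: [0.5216, 0.0434, 0.1091]
tool_rot: [0.992, 0.13, -0.0, -0.002]
ft_force: [-1.9, 7.2, 12.8]
grip_width: 0.0006
```

Call:
send_rows(deltas=[{"tx": 0, "ty": 0.1, "tz": 0, "rx": 0, "ry": 0, "rz": 0}, {"tx": 0, "ty": 0.2, "tz": 0, "rx": 0, "ry": 0, "rz": 0}])

```text
time: 13.27
position: [0.522, 0.0417, 0.1092]
tool_rot: [0.992, 0.13, -0.0, -0.002]
ft_force: [-3.9, 8.2, 12.8]
grip_width: 0.0007
```

Call:
send_rows(deltas=[{"tx": 0, "ty": 0.05, "tz": 0, "rx": 0, "ry": 0, "rz": 0}, {"tx": 0, "ty": 0.05, "tz": 0, "rx": 0, "ry": 0, "rz": 0}])

```text
time: 13.43
position: [0.5221, 0.0412, 0.1093]
tool_rot: [0.992, 0.13, -0.0, -0.002]
ft_force: [-2.0, 7.2, 11.8]
grip_width: 0.0001
```

Run:
```python
from h import *
goto([.5208,.0445,.1135],15)
c=robot.camera('side'); u,v=pix(c,[.525,.03,.1]); u,v=int(u),int(v)
save(cv2.resize(c['color'][v-40:v+40,u-50:u+50],None,fx=7,fy=7,interpolation=cv2.INTER_CUBIC),'side6.png')
```

```text
t 13.43 pos [0.5221 0.0412 0.1093] yaw 14.91 q [-0.14  0.56  1.79  0.    0.79  1.17] F [-1.95  7.21 11.84]
delta cm [-0.04 -0.36 -0.42] rot [-0.0034  0.0001 -0.0016]
```

View pics/side6.png

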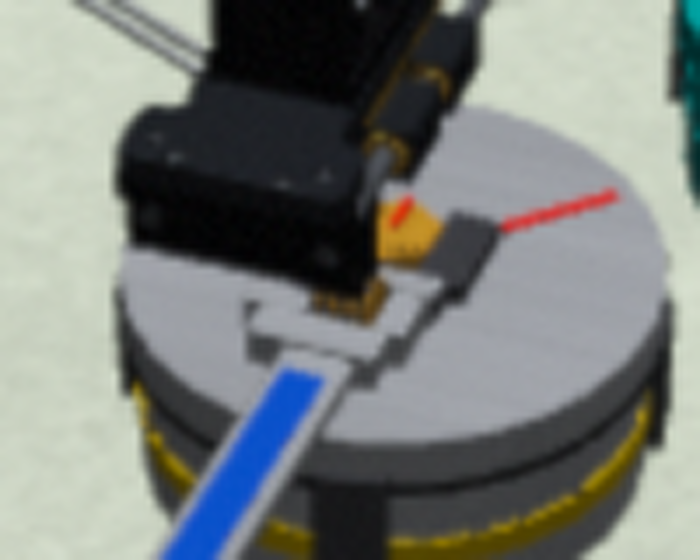

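Call:
send_rows(deltas=[{"tx": 0, "ty": 0.1, "tz": 0, "rx": 0, "ry": 0, "rz": 0}, {"tx": 0, "ty": 0.2, "tz": 0, "rx": 0, "ry": 0, "rz": 0}, {"tx": 0, "ty": 0.2, "tz": 0, "rx": 0, "ry": 0, "rz": 0}])

```text
time: 13.73
position: [0.5225, 0.0394, 0.1092]
tool_rot: [0.992, 0.13, -0.0, -0.002]
ft_force: [-2.1, 7.3, 13.2]
grip_width: 0.0007
```

Call:
send_rows(deltas=[{"tx": 0, "ty": 0, "tz": -0.5, "rx": 0, "ry": 0, "rz": 0}, {"tx": 0, "ty": 0, "tz": -2, "rx": 0, "ry": 0, "rz": 0}, {"tx": 0, "ty": -1, "tz": -5, "rx": 0, "ry": 0, "rz": -0.12}, {"tx": 0, "ty": -4, "tz": -8, "rx": 0, "ry": 0, "rz": -0.24}, {"tx": 0, "ty": -8, "tz": -8, "rx": 0, "ry": 0, "rz": -0.36}])

```text
time: 14.15
position: [0.5078, 0.1133, 0.1929]
tool_rot: [0.952, 0.307, 0.006, 0.002]
ft_force: [1.7, 0.2, 0.6]
grip_width: 0.0007
```

Call:
send_rows(deltas=[{"tx": 0, "ty": 0, "tz": 0, "rx": 0, "ry": 0, "rz": -0.12}, {"tx": 0, "ty": 0, "tz": 0, "rx": 0, "ry": 0, "rz": -0.24}, {"tx": 0, "ty": 0, "tz": 0, "rx": 0, "ry": 0, "rz": -0.36}, {"tx": 0, "ty": 0, "tz": 0, "rx": 0, "ry": 0, "rz": -0.48}, {"tx": 0, "ty": 0, "tz": 0, "rx": 0, "ry": 0, "rz": -0.6}], claw=4.6)

```text
time: 14.57
position: [0.5026, 0.1146, 0.1879]
tool_rot: [0.817, 0.576, -0.0, 0.0]
ft_force: [0.1, 1.0, 0.1]
grip_width: 0.0257
```

Call:
send_rows(deltas=[{"tx": 0, "ty": 0, "tz": 0, "rx": 0, "ry": 0, "rz": -0.12}, {"tx": 0, "ty": 0, "tz": 0, "rx": 0, "ry": 0, "rz": -0.24}, {"tx": 0, "ty": 0, "tz": 0, "rx": 0, "ry": 0, "rz": -0.36}, {"tx": 0, "ty": 0, "tz": 0, "rx": 0, "ry": 0, "rz": -0.48}, {"tx": 0, "ty": 0, "tz": 0, "rx": 0, "ry": 0, "rz": -0.6}])

```text
time: 14.98
position: [0.5026, 0.1144, 0.1878]
tool_rot: [0.611, 0.792, -0.0, -0.0]
ft_force: [-0.1, -0.5, 0.1]
grip_width: 0.0452
```

Run:
```python
from h import *
goto([.4865,.157,.13],105)
for n,k in [('top',4),('side',5)]:
    c=robot.camera(n); u,v=pix(c,[.515,.05,.1]); u,v=int(u),int(v)
    save(cv2.resize(c['color'][v-60:v+60,u-80:u+80],None,fx=5,fy=5,interpolation=cv2.INTER_CUBIC),n+'7.png')
```

```text
t 14.98 pos [0.5026 0.1144 0.1878] yaw 104.71 q [ 0.01  0.43  1.74 -0.    0.97 -0.25] F [-0.07 -0.47  0.14]
delta cm [ 4.54 -0.47  5.78] rot [-0.0005  0.0003 -0.005 ]
```

View pics/top7.png

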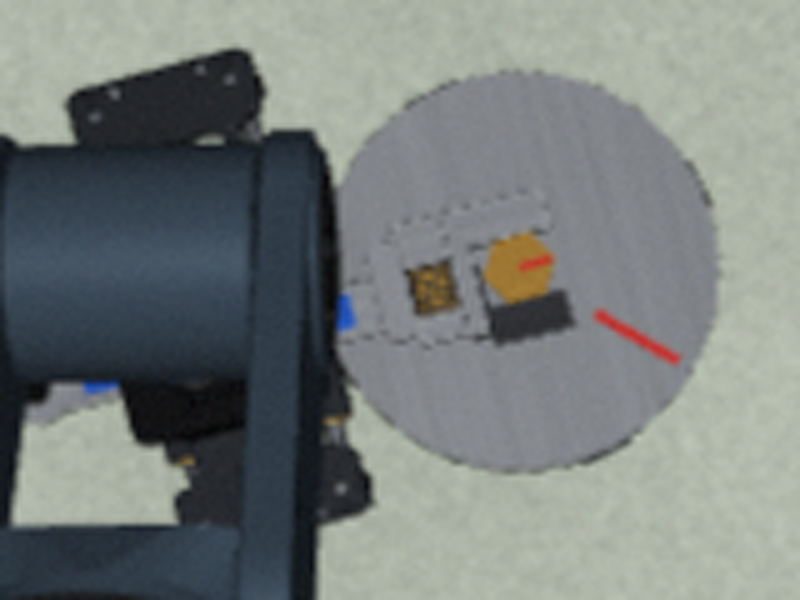

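View pics/side7.png

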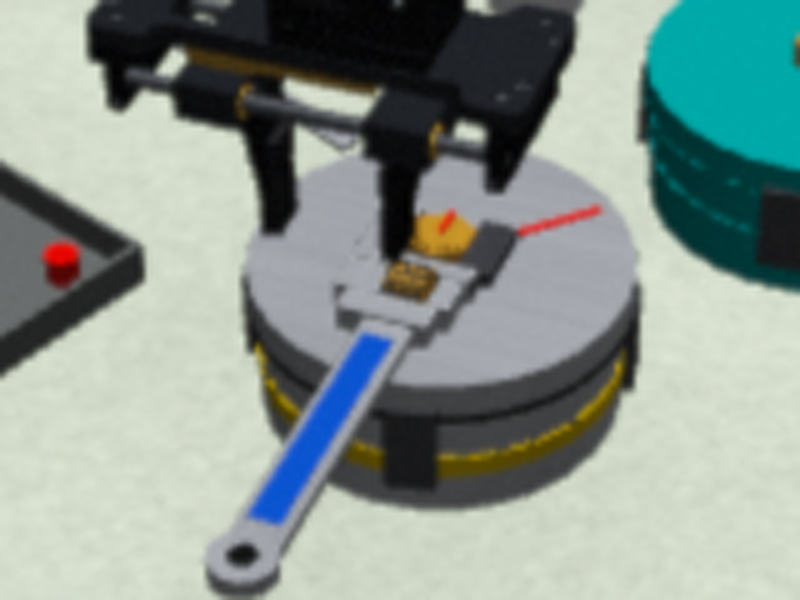

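```bash
cat >> h.py <<'E'
def blue(n,box):
    cam=robot.camera(n); x0,x1,y0,y1=box
    sub=cv2.cvtColor(cam['color'],cv2.COLOR_RGB2HSV).astype(int)[y0:y1,x0:x1]
    v,u=np.nonzero((abs(sub[...,0]-110)<15)&(sub[...,1]>150))
    P=np.array([world(cam,a+x0,b+y0,.098) for a,b in zip(u,v)])[:,:2]
    m=P.mean(0);w,V=np.linalg.eigh(np.cov(P.T)); d=V[:,1]*np.sign(V[1,1]); print(n,'blue',np.round(m,4),len(P),'ang',round(np.degrees(np.arctan2(d[1],d[0])),2),'len',np.sqrt(12*w[1]))
    return m,d,cam
E
python3 - <<'E'
from h import *
m,d,c=blue('side',(250,400,190,330))
print('perp dist of nut to line', np.cross(d,np.array([.5312,-.0027])-m), 'along', d@(m-[.5312,-.0027]))
g=np.array([.5312,-.0027])+.165*d;print(g)
goto([*g,.13],np.degrees(np.arctan2(d[1],d[0])))
E
```

```text
side blue [0.4986 0.1386] 264 ang 103.44 len 0.13736507995116057
perp dist of nut to line 0.0011160843210597862 along 0.14505370672562326
[0.49284549 0.15778032]
t 15.13 pos [0.5027 0.1144 0.1879] yaw 104.2 q [ 0.01  0.43  1.74 -0.    0.97 -0.24] F [0.76 0.5  0.07]
delta cm [4.44 0.11 5.79] rot [-0.0004  0.0002  0.0133]<stdin>:3: DeprecationWarning: Arrays of 2-dimensional vectors are deprecated. Use arrays of 3-dimensional vectors instead. (deprecated in NumPy 2.0)
```

Call:
send_rows(deltas=[{"tx": 2.2, "ty": 0, "tz": 0, "rx": 0, "ry": 0, "rz": 0.013}, {"tx": 4.5, "ty": 0.1, "tz": 2, "rx": 0, "ry": 0, "rz": 0.013}, {"tx": 4.5, "ty": 0.1, "tz": 4.5, "rx": 0, "ry": 0, "rz": 0.013}, {"tx": 4.5, "ty": 0.1, "tz": 6, "rx": 0, "ry": 0, "rz": 0.013}, {"tx": 4.5, "ty": 0.1, "tz": 6, "rx": 0, "ry": 0, "rz": 0.013}])

```text
time: 15.55
position: [0.49, 0.1585, 0.1253]
tool_rot: [0.619, 0.785, -0.002, -0.002]
ft_force: [-0.3, -0.2, -0.5]
grip_width: 0.0456
```

Run:
```python
from h import *
goto([.493,.158,.083],103.5)
c=robot.camera('side'); u,v=pix(c,[.495,.14,.1]); u,v=int(u),int(v)
save(cv2.resize(c['color'][v-60:v+60,u-80:u+80],None,fx=5,fy=5,interpolation=cv2.INTER_CUBIC),'side8.png')
```

```text
t 15.55 pos [0.49   0.1585 0.1253] yaw 103.52 q [ 0.1   0.53  1.79 -0.    0.83 -0.14] F [-0.28 -0.2  -0.51]
delta cm [-0.13  0.31  4.23] rot [-0.0067 -0.0007  0.0004]
```

View pics/side8.png

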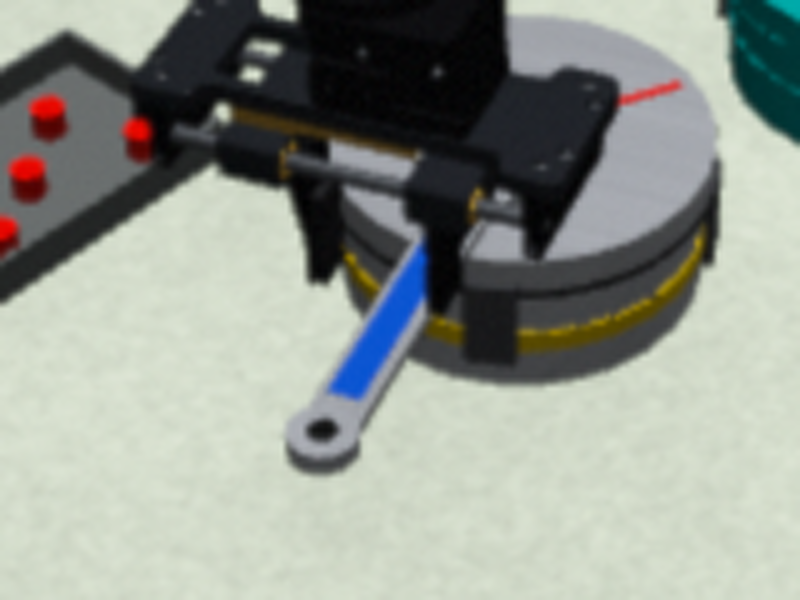

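Call:
send_rows(deltas=[{"tx": 0, "ty": 0.2, "tz": 0, "rx": 0, "ry": 0, "rz": 0}, {"tx": -0.1, "ty": 0.3, "tz": 0.8, "rx": 0, "ry": 0, "rz": 0}, {"tx": -0.1, "ty": 0.3, "tz": 1.6, "rx": 0, "ry": 0, "rz": 0}, {"tx": -0.1, "ty": 0.3, "tz": 2.2, "rx": 0, "ry": 0, "rz": 0}])

```text
time: 15.93
position: [0.4961, 0.1581, 0.1061]
tool_rot: [0.618, 0.786, 0.0, 0.0]
ft_force: [0.9, -0.0, -0.2]
grip_width: 0.0458
```

Call:
send_rows(deltas=[{"tx": 0, "ty": 0, "tz": 0.3, "rx": 0, "ry": 0, "rz": 0}, {"tx": 0, "ty": 0, "tz": 0.7, "rx": 0, "ry": 0, "rz": 0}])

```text
time: 16.1
position: [0.4954, 0.1582, 0.0988]
tool_rot: [0.618, 0.786, -0.0, -0.0]
ft_force: [-0.8, 0.1, 0.2]
grip_width: 0.046
```

Call:
send_rows(deltas=[{"tx": 0, "ty": 0, "tz": 0.4, "rx": 0, "ry": 0, "rz": 0}, {"tx": 0, "ty": 0, "tz": 1, "rx": 0, "ry": 0, "rz": 0}, {"tx": 0, "ty": 0, "tz": 1, "rx": 0, "ry": 0, "rz": 0}])

```text
time: 16.35
position: [0.4949, 0.1582, 0.0882]
tool_rot: [0.618, 0.786, -0.001, -0.001]
ft_force: [-1.5, 0.7, 0.2]
grip_width: 0.0459
```

Run:
```python
from h import *
goto([.493,.158,.083],103.5)
c=robot.camera('side'); u,v=pix(c,[.495,.14,.1]); u,v=int(u),int(v)
save(cv2.resize(c['color'][v-60:v+60,u-80:u+80],None,fx=5,fy=5,interpolation=cv2.INTER_CUBIC),'side9.png')
```

```text
t 16.35 pos [0.4949 0.1582 0.0882] yaw 103.64 q [ 0.09  0.6   1.81 -0.    0.74 -0.14] F [-1.47  0.71  0.24]
delta cm [ 0.02 -0.18  0.52] rot [-0.0018 -0.0002  0.0024]
```

View pics/side9.png

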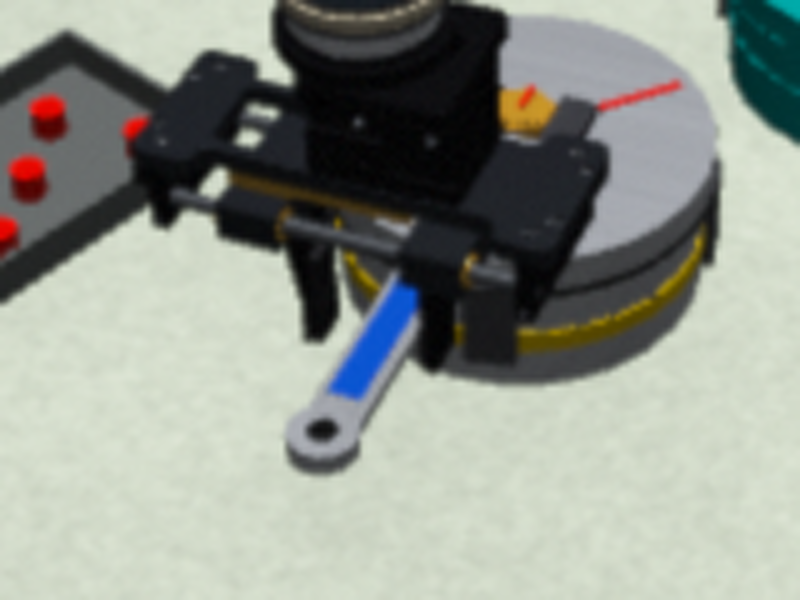

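Call:
send_rows(deltas=[{"tx": 0, "ty": -0.1, "tz": 0.2, "rx": 0, "ry": 0, "rz": 0}, {"tx": 0, "ty": -0.1, "tz": 0.4, "rx": 0, "ry": 0, "rz": 0}, {"tx": 0, "ty": -0.1, "tz": 0.4, "rx": 0, "ry": 0, "rz": 0}, {"tx": 0, "ty": -0.1, "tz": 0.4, "rx": 0, "ry": 0, "rz": 0}], claw=3.2, squeeze=5)

```text
time: 16.73
position: [0.4946, 0.1581, 0.0852]
tool_rot: [0.618, 0.786, 0.0, 0.0]
ft_force: [-0.1, -0.1, -0.3]
grip_width: 0.0333
```

Call:
send_rows(deltas=[{"tx": -0.02, "ty": 0.82, "tz": 0, "rx": 0, "ry": 0, "rz": 0.05}, {"tx": -0.08, "ty": 1.65, "tz": 0, "rx": 0, "ry": 0, "rz": 0.1}, {"tx": -0.18, "ty": 2.47, "tz": 0, "rx": 0, "ry": 0, "rz": 0.15}])

```text
time: 16.98
position: [0.5138, 0.1612, 0.0847]
tool_rot: [0.676, 0.737, -0.005, -0.004]
ft_force: [-7.2, -4.0, 5.8]
grip_width: 0.0324
```

Run:
```python
from h import *
goto([.493,.158,.083],103.5)
c=robot.camera('side'); u,v=pix(c,[.515,.1,.1]); u,v=int(u),int(v)
save(cv2.resize(c['color'][v-60:v+60,u-80:u+80],None,fx=5,fy=5,interpolation=cv2.INTER_CUBIC),'side10.png')
```

```text
t 16.98 pos [0.5138 0.1612 0.0847] yaw 94.99 q [ 0.1   0.62  1.76 -0.    0.77  0.01] F [-7.2  -4.04  5.76]
delta cm [-0.13 -2.09  0.19] rot [-0.0122  0.0006 -0.1485]
```

View pics/side10.png

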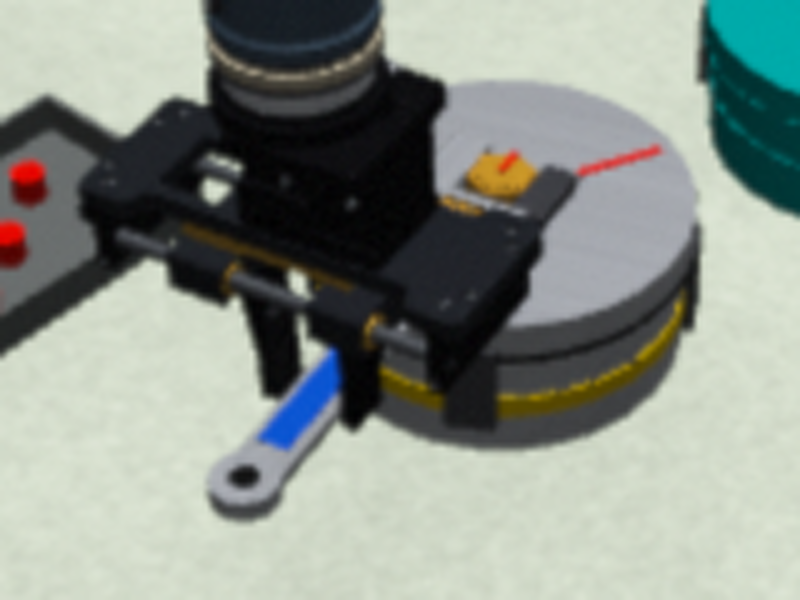

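Call:
send_rows(deltas=[{"tx": -0.02, "ty": 0.66, "tz": 0, "rx": 0, "ry": 0, "rz": 0.04}, {"tx": -0.05, "ty": 1.32, "tz": 0, "rx": 0, "ry": 0, "rz": 0.08}, {"tx": -0.12, "ty": 1.98, "tz": 0, "rx": 0, "ry": 0, "rz": 0.12}, {"tx": -0.21, "ty": 2.63, "tz": 0, "rx": 0, "ry": 0, "rz": 0.16}, {"tx": -0.33, "ty": 3.28, "tz": 0, "rx": 0, "ry": 0, "rz": 0.2}])

```text
time: 17.45
position: [0.546, 0.1611, 0.0846]
tool_rot: [0.746, 0.666, -0.006, -0.004]
ft_force: [-9.4, -1.4, 5.8]
grip_width: 0.0321
```

Run:
```python
from h import *
goto([.493,.158,.083],103.5)
for n in ['side','top']:
    c=robot.camera(n); u,v=pix(c,[.54,.06,.1]); u,v=int(u),int(v)
    save(cv2.resize(c['color'][v-60:v+60,u-80:u+80],None,fx=5,fy=5,interpolation=cv2.INTER_CUBIC),n+'11.png')
```

```text
t 17.45 pos [0.546  0.1611 0.0846] yaw 83.54 q [ 0.09  0.65  1.68 -0.    0.83  0.2 ] F [-9.42 -1.45  5.77]
delta cm [-0.91 -5.22  0.23] rot [-0.0136  0.001  -0.3484]
```

View pics/side11.png

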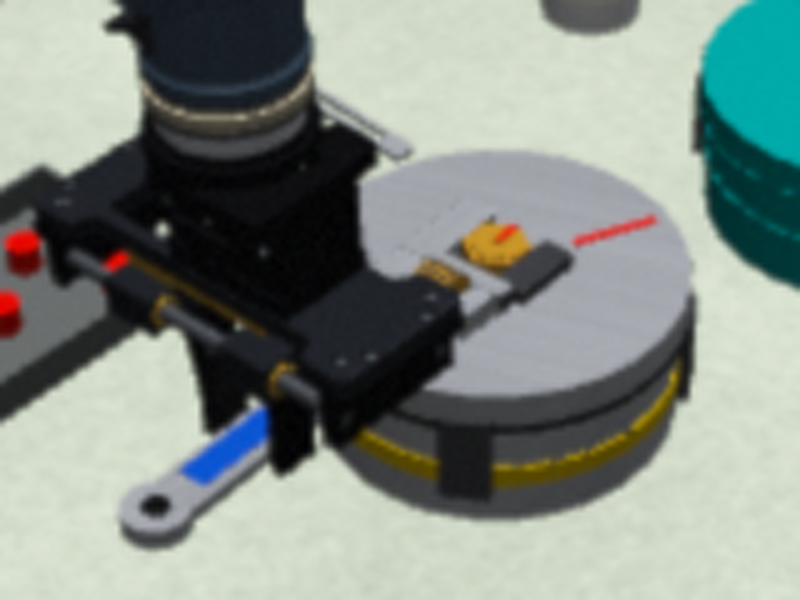

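View pics/top11.png

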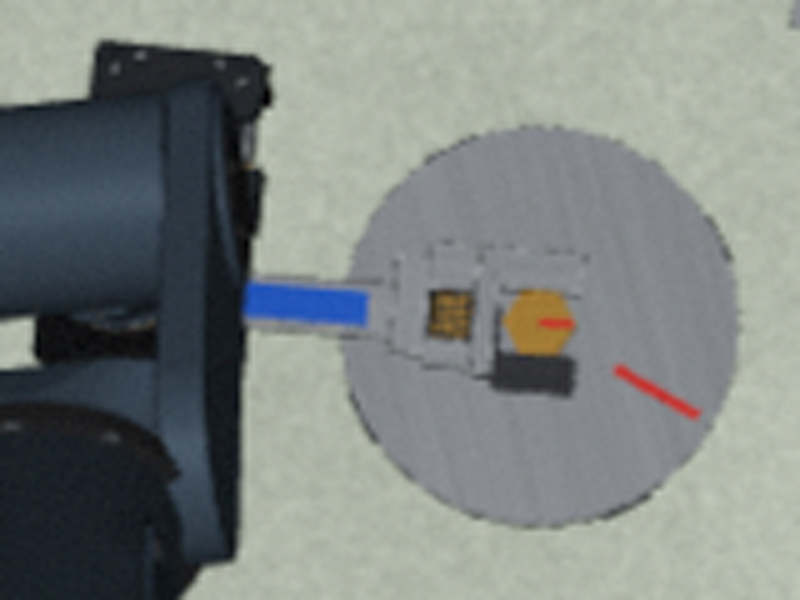

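Call:
send_rows(deltas=[{"tx": -0.02, "ty": 0.66, "tz": 0, "rx": 0, "ry": 0, "rz": 0.04}, {"tx": -0.05, "ty": 1.32, "tz": 0, "rx": 0, "ry": 0, "rz": 0.08}, {"tx": -0.12, "ty": 1.98, "tz": 0, "rx": 0, "ry": 0, "rz": 0.12}, {"tx": -0.21, "ty": 2.63, "tz": 0, "rx": 0, "ry": 0, "rz": 0.16}, {"tx": -0.33, "ty": 3.28, "tz": 0, "rx": 0, "ry": 0, "rz": 0.2}])

```text
time: 17.97
position: [0.5784, 0.1547, 0.0846]
tool_rot: [0.809, 0.588, -0.005, -0.004]
ft_force: [-7.7, -1.4, 6.0]
grip_width: 0.0316
```

Call:
send_rows(deltas=[{"tx": -0.02, "ty": 0.66, "tz": 0, "rx": 0, "ry": 0, "rz": 0.04}, {"tx": -0.05, "ty": 1.32, "tz": 0, "rx": 0, "ry": 0, "rz": 0.08}, {"tx": -0.12, "ty": 1.98, "tz": 0, "rx": 0, "ry": 0, "rz": 0.12}, {"tx": -0.21, "ty": 2.63, "tz": 0, "rx": 0, "ry": 0, "rz": 0.16}])

```text
time: 18.3
position: [0.6028, 0.1451, 0.0846]
tool_rot: [0.853, 0.522, -0.006, -0.003]
ft_force: [-8.4, 1.5, 6.4]
grip_width: 0.0323
```

```bash
cat >> h.py <<'E'
def redang():
    c=robot.camera('top'); u,v=pix(c,[.531,-.02,.092]); u0,v0=int(u)-45,int(v)-45
    S=8; im=cv2.resize(c['color'][v0:v0+90,u0:u0+90],None,fx=S,fy=S,interpolation=cv2.INTER_CUBIC)
    h=cv2.cvtColor(im,cv2.COLOR_RGB2HSV).astype(int)
    red=((h[...,0]<6)|(h[...,0]>174))&(h[...,1]>130)
    n,l,st,ce=cv2.connectedComponentsWithStats(red.astype(np.uint8))
    W=lambda a,b,z:world(c,(a+.5)/S-.5+u0,(b+.5)/S-.5+v0,z)[:2]
    for i in range(1,n):
        if st[i,4]<60: continue
        b,a=np.nonzero(l==i); w,V=np.linalg.eigh(np.cov(np.array([a,b],float))); 
        z=.099 if st[i,4]<1500 else .085
        m=W(*ce[i],z); e=V[:,1]; q=W(*(ce[i]+20*e),z)-W(*(ce[i]-20*e),z)
        if q[1]>0:q=-q
        print('red',st[i,4],np.round(m,4),'axis ang',round(np.degrees(np.arctan2(q[1],q[0])),1),'len mm',round(np.sqrt(12*w[1])/S*2.35,1))
    br=(abs(h[...,0]-18)<8)&(h[...,1]>100)
    n,l,st,ce=cv2.connectedComponentsWithStats(br.astype(np.uint8))
    for i in range(1,n):
        if st[i,4]>1500: print('brass',st[i,4],np.round(W(*ce[i],.099),4))
    return im
E
python3 - <<'E'
from h import *
goto([.493,.158,.083],103.5)
save(redang(),'top12.png')
c=robot.camera('side'); u,v=pix(c,[.54,.06,.1]); u,v=int(u),int(v)
save(cv2.resize(c['color'][v-60:v+60,u-80:u+80],None,fx=5,fy=5,interpolation=cv2.INTER_CUBIC),'side12.png')
E
```

```text
t 18.3 pos [0.6028 0.1451 0.0846] yaw 62.89 q [0.06 0.7  1.54 0.   0.91 0.53] F [-8.41  1.5   6.4 ]
delta cm [ -3.85 -10.36   0.31] rot [-0.0132  0.0016 -0.7088]
red 343 [ 0.5287 -0.0086] axis ang -115.7 len mm 11.3
red 2074 [ 0.4984 -0.058 ] axis ang -120.9 len mm 42.8
brass 3749 [0.5492 0.0349]
brass 8143 [ 0.531  -0.0021]
```

View pics/top12.png

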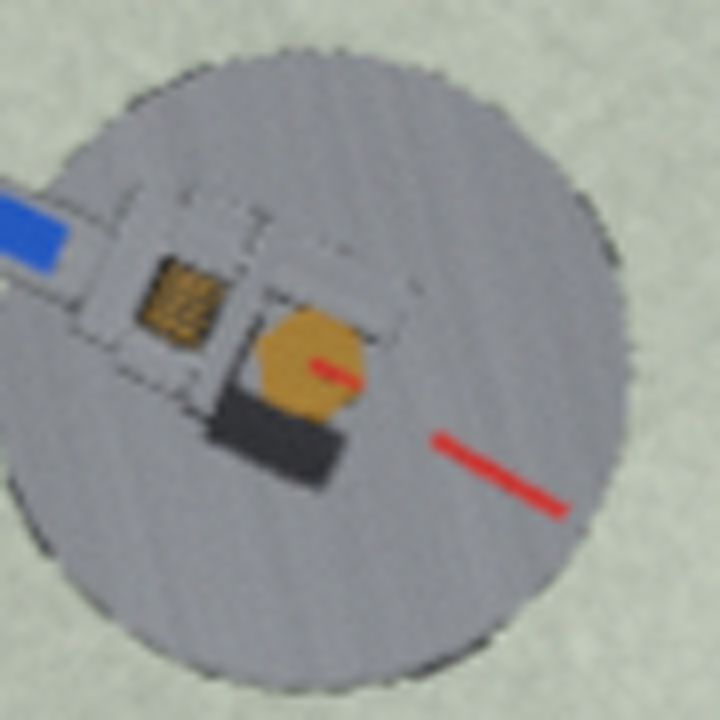

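View pics/side12.png

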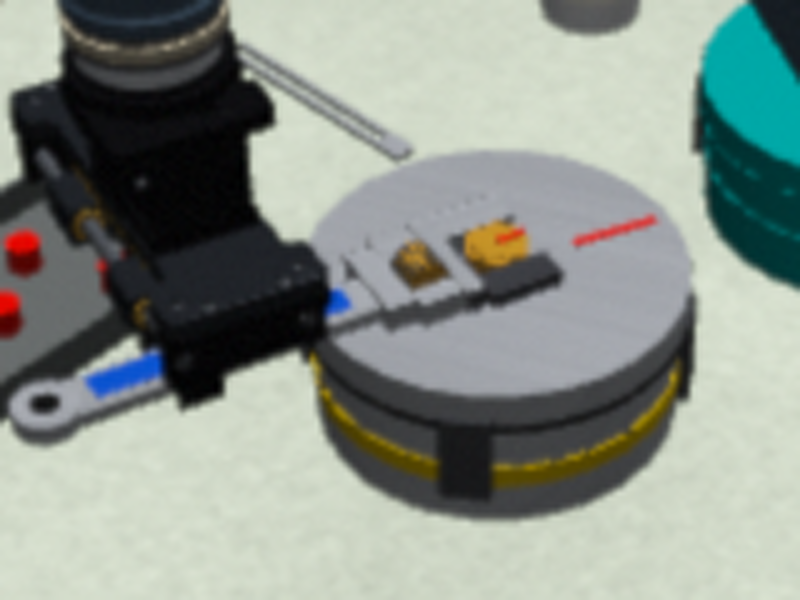

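```bash
cat >> h.py <<'E'
def hexang(c,img):
    S=8;u,v=pix(c,[.531,-.0025,.099]);u0,v0=int(u)-16,int(v)-16
    im=cv2.resize(img[v0:v0+32,u0:u0+32],None,fx=S,fy=S,interpolation=cv2.INTER_CUBIC)
    f=im.astype(float); sat=(f[...,0]-f[...,2])   # R-B big for brass and red, ~0 grey
    m=(sat>45).astype(np.uint8); n,l,st,ce=cv2.connectedComponentsWithStats(m)
    i=l[S*16,S*16]; m=(l==i)
    b,a=np.nonzero(m); P=np.array([world(c,(x+.5)/S-.5+u0,(y+.5)/S-.5+v0,.099)[:2] for x,y in zip(a,b)])
    ctr=P.mean(0); d=P-ctr; z=d[:,0]+1j*d[:,1]
    M=(z**6).sum(); ang=np.degrees(np.angle(M))/6
    h=cv2.cvtColor(im,cv2.COLOR_RGB2HSV).astype(int); r=m&((h[...,0]<7)|(h[...,0]>173))&(h[...,1]>130)
    b,a=np.nonzero(r); Q=np.array([world(c,(x+.5)/S-.5+u0,(y+.5)/S-.5+v0,.099)[:2] for x,y in zip(a,b)])
    w,V=np.linalg.eigh(np.cov(Q.T)); e=V[:,1]*-np.sign(V[1,1]); k=Q.mean(0)-ctr
    far=Q[np.argsort((Q-ctr)@e)[-len(Q)//8:]].mean(0)-ctr
    A=lambda t:round(np.degrees(np.arctan2(t[1],t[0])),1)
    print('n',len(P),'ctr',np.round(ctr,4),'hex mod60',round(ang%60,2),'line axis',A(e),'centroid',A(k),'far',A(far))
E
python3 - <<'E'
from h import *
c=robot.camera('top'); hexang(c,cv2.cvtColor(cv2.imread('pics/top0.png'),cv2.COLOR_BGR2RGB))
hexang(c,c['color'])
c=robot.camera('top');hexang(c,c['color'])
E
```

```text
n 9303 ctr [ 0.531  -0.0029] hex mod60 44.47 line axis -76.2 centroid -74.9 far -76.2
n 9333 ctr [ 0.5309 -0.0029] hex mod60 5.07 line axis -113.8 centroid -113.2 far -113.4
n 9331 ctr [ 0.5309 -0.0029] hex mod60 5.14 line axis -114.1 centroid -113.0 far -113.1
```

Call:
send_rows(deltas=[{"tx": -0.01, "ty": 0.5, "tz": 0, "rx": 0, "ry": 0, "rz": 0.03}, {"tx": -0.03, "ty": 1, "tz": 0, "rx": 0, "ry": 0, "rz": 0.06}, {"tx": -0.07, "ty": 1.5, "tz": 0, "rx": 0, "ry": 0, "rz": 0.09}, {"tx": -0.07, "ty": 1.5, "tz": 0, "rx": 0, "ry": 0, "rz": 0.09}])

```text
time: 18.83
position: [0.6182, 0.1372, 0.0846]
tool_rot: [0.876, 0.483, -0.004, -0.002]
ft_force: [-4.2, 1.3, 1.8]
grip_width: 0.0321
```

Run:
```python
from h import *
goto([.493,.158,.083],103.5)
for i in range(3):
    c=robot.camera('top');hexang(c,c['color'])
im=redang(); save(im,'top13.png')
```

```text
t 18.83 pos [0.6182 0.1372 0.0846] yaw 57.76 q [0.04 0.71 1.51 0.   0.92 0.6 ] F [-4.19  1.29  1.75]
delta cm [ -4.91 -11.7    0.26] rot [-0.0084  0.0016 -0.7984]
n 9447 ctr [ 0.5309 -0.0029] hex mod60 59.98 line axis -121.5 centroid -118.5 far -119.8
n 9439 ctr [ 0.5309 -0.0029] hex mod60 0.05 line axis -121.5 centroid -118.4 far -120.1
n 9448 ctr [ 0.5309 -0.0029] hex mod60 59.96 line axis -121.2 centroid -118.4 far -119.7
red 293 [ 0.5272 -0.0097] axis ang -121.0 len mm 13.2
red 2074 [ 0.4983 -0.0581] axis ang -120.8 len mm 42.8
brass 3757 [0.553  0.0327]
brass 8330 [ 0.531  -0.0022]
```

View pics/top13.png

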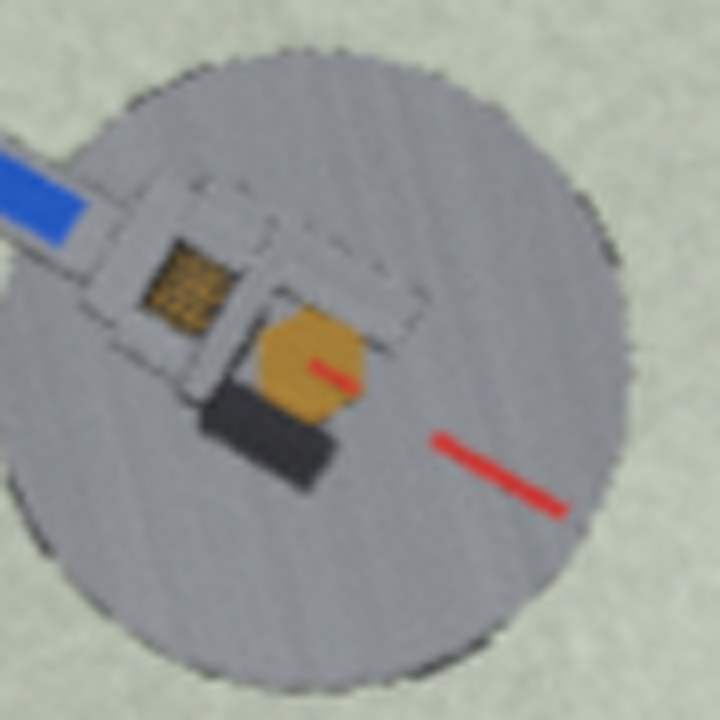

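Call:
send_rows(deltas=[{"tx": 0, "ty": 0.1, "tz": 0, "rx": 0, "ry": 0, "rz": 0.005}, {"tx": 0, "ty": 0.2, "tz": 0, "rx": 0, "ry": 0, "rz": 0.01}, {"tx": 0, "ty": 0.2, "tz": 0, "rx": 0, "ry": 0, "rz": 0.01}])

```text
time: 19.28
position: [0.6194, 0.1366, 0.0845]
tool_rot: [0.878, 0.479, -0.004, -0.002]
ft_force: [-6.5, 1.7, 1.9]
grip_width: 0.0319
```

Run:
```python
from h import *
goto([.493,.158,.083],103.5)
for i in range(3):
    c=robot.camera('top');hexang(c,c['color'])
redang()
```

```text
t 19.28 pos [0.6194 0.1366 0.0845] yaw 57.24 q [0.04 0.71 1.51 0.   0.93 0.61] F [-6.53  1.66  1.92]
delta cm [ -5.04 -11.79   0.26] rot [-0.0087  0.0013 -0.8073]
n 9429 ctr [ 0.5308 -0.0029] hex mod60 59.45 line axis -121.6 centroid -118.2 far -120.0
n 9426 ctr [ 0.5308 -0.0029] hex mod60 59.54 line axis -121.6 centroid -118.3 far -119.9
n 9405 ctr [ 0.5308 -0.0029] hex mod60 59.46 line axis -121.3 centroid -118.2 far -120.1
red 319 [ 0.527 -0.01 ] axis ang -121.1 len mm 13.9
red 2064 [ 0.4984 -0.058 ] axis ang -120.9 len mm 42.8
brass 3762 [0.5532 0.0325]
brass 8265 [ 0.531  -0.0021]
```

Call:
send_rows(deltas=[{"tx": 0, "ty": -0.15, "tz": 0, "rx": 0, "ry": 0, "rz": 0}, {"tx": 0, "ty": -0.3, "tz": 0, "rx": 0, "ry": 0, "rz": 0}, {"tx": 0, "ty": -0.3, "tz": 0, "rx": 0, "ry": 0, "rz": 0}, {"tx": 0, "ty": -0.3, "tz": 0, "rx": 0, "ry": 0, "rz": 0}, {"tx": 0, "ty": -0.3, "tz": 0, "rx": 0, "ry": 0, "rz": 0}], claw=4.8)

```text
time: 19.9
position: [0.6217, 0.1378, 0.0855]
tool_rot: [0.878, 0.479, 0.001, 0.0]
ft_force: [-0.2, -0.0, -0.2]
grip_width: 0.0469
```

Call:
send_rows(deltas=[{"tx": 0, "ty": 0, "tz": -0.5, "rx": 0, "ry": 0, "rz": 0}, {"tx": 0, "ty": 0, "tz": -1.2, "rx": 0, "ry": 0, "rz": 0}, {"tx": 0, "ty": 0, "tz": -3, "rx": 0, "ry": 0, "rz": 0}, {"tx": 0, "ty": 0, "tz": -6, "rx": 0, "ry": 0, "rz": 0}, {"tx": 0, "ty": 0, "tz": -10, "rx": 0, "ry": 0, "rz": 0}])

```text
time: 20.32
position: [0.6189, 0.1376, 0.1841]
tool_rot: [0.878, 0.479, -0.003, -0.001]
ft_force: [0.8, -0.7, -0.1]
grip_width: 0.048
```

Run:
```python
from h import *
goto([.55,.2,.25],57)
for i in range(2):
    c=robot.camera('top');hexang(c,c['color'])
for n in ['side','top']:
    c=robot.camera(n); save(c['color'],n+'14.png')
```

```text
t 20.32 pos [0.6189 0.1376 0.1841] yaw 57.21 q [ 0.04  0.58  1.44 -0.    1.12  0.62] F [ 0.84 -0.72 -0.08]
delta cm [ 1.5  -9.2  -6.55] rot [-0.0049  0.0036  0.0037]
n 9443 ctr [ 0.5308 -0.0029] hex mod60 59.72 line axis -121.6 centroid -118.5 far -120.1
n 9448 ctr [ 0.5309 -0.003 ] hex mod60 59.74 line axis -121.8 centroid -118.6 far -120.2
```

View pics/side14.png

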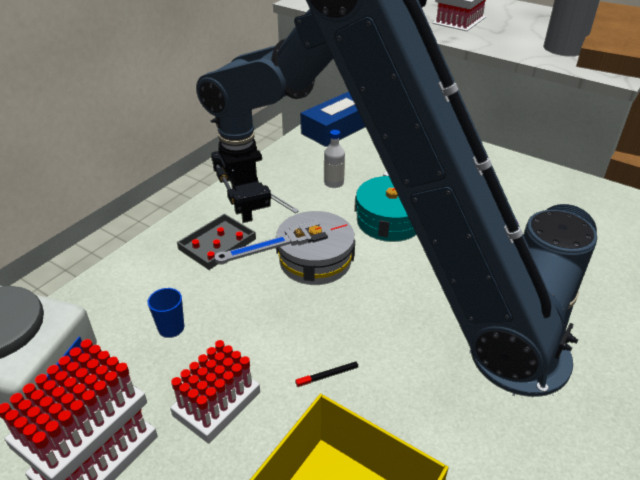

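View pics/top14.png

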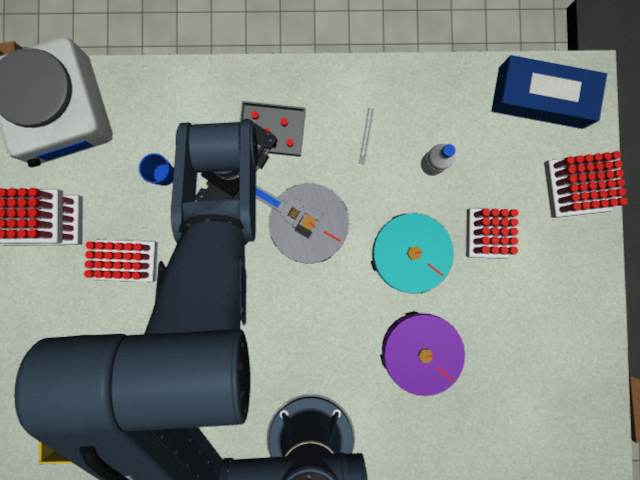

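```bash
python3 -c "
from h import *
print(robot.hand_in())"
```

```text
the job is handed in; nothing more can be done
None
```

The nut's red line now points at the red mark, the wrench is lying on the nut, and the job is handed in at about 20.5 s of the 67 s allowed.

**Closing the jaws:** I found the worm's top by touch at about 109.4 mm. I rolled it towards the nut in six strokes of about 12 mm, pressing with 8–13 N. The highest reading, drag included, was about 16 N. The drag normally ran at about 4 N. On the last stroke it rose to 7–8 N and the fingertip slipped, so the jaws had stopped on the nut. The pictures then showed both jaws flush on its flats. I judged the fit from this stall and the pictures only, since the jaw travel cannot be read directly.

**Turning the nut:** I put loosely open fingers around the handle and swung the wrench clockwise along the arc, with side forces under 10 N. The robot did not touch the nut, as far as the pictures and forces show.

**Last checks after letting go:**
- **Turn angle:** The nut's hexagon outline gives about 44.7° of turn, and the direction of the red line about 45.5°. Two coarser readings of the short line gave about 44°. The target is 45°.
- **Surroundings:** The wrench is in place, the bystanders look unmoved, and the force reading is near zero.

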